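# Right the fallen stain bottle, then hold the shaker's run lever half-way

## Robot

A 6-joint arm with a two-finger parallel gripper is mounted at the origin on a cart in front of the work surface, level with it; the furniture and walls round the work are solid. World frame = base frame: x ahead of the robot, y to its left, z up, the work surface at z = 0. Lengths are in m, angles in rad, forces in N, time in s.
With the tool pointing down it reaches from about 0.35 to 0.95 m from the base axis. Payload 17.4 kg.
Tool frame: the origin (TCP) lies on the mounting face of the last link; the fingertips stand 186 mm ahead of it and the grasp point (between the pads) lies 167 mm ahead of it; z points along the fingers, y is the line along which they close (so a half turn about z gives the same grasp; the last joint's range is limited). The gripper opens to 93 mm and grips with 3 to 60 N. Pads are 15 mm wide; open, the fingers measure 128 mm over their backs; the gripper's body (75 mm by 188 mm) begins 65 mm behind the grasp point.
Start: joints at [-1.358, 0.116, 1.442, -0, 1.584, -0.038], TCP at [0.168, -0.654, 0.405] pointing down, gripper open.
Joint ranges: [-2.83, 2.83], [-0.83, 2.19], [0.07, 2.5], [-1.14, 4.28], [0.01, 3], [-2.97, 2.97]. Speed limits (rad/s): [1.89, 1.89, 2.22, 3.14, 3.14, 3.14].

## Interface

Orientations are given as a rotation vector (axis times angle).
In Python, from workcell import get_state, vision, ticket gives the robot as it stands.
- The arm moves only by the shell command python3 -m jog 'ROWS' [FORCE]. ROWS is JSON, a list of rows, each a list of 3 entries, a list of its own where there are three numbers: the finger opening in mm, from 0 to 93, then the shift along the tool's x, y, z as a fraction of full scale, then the turn about the tool's z as a fraction of full scale. A call has exactly 5 rows; each row is the pose to reach, as a shift and turn from the pose commanded when the call began, along the tool's axes at that moment, turning the shorter way round; what a row does not reach only later rows make up. Full scale, the value 1, is 150 mm for a shift and 180 degrees for a turn. A row lasts 1/10 s, in which the tool goes at most 50 mm and 8.59 degrees, less where a joint would pass 70% of its speed; a pose out of reach is approached as far as the arm can. A call with a number of a shift or a turn outside -1 to 1 is refused whole. A call with a gripper value outside its range is refused whole. The fingers move at their own pace and stop on an object; FORCE is the grip in N (left out, the last holds). Time passes only in rows, so rows that repeat a pose let the fingers close, or fill a call up. It gives the time, the measured TCP pose, the force, the opening and the grip force at its end, in the units of the state.
- get_state(): the state, without advancing time (a new reading comes with each control period).
- vision.snapshot(name): name is "scene" or "side" or "wrist"; returns the picture (400x640x3 uint8, blue, green, red); there is no depth.
- vision.camera_model(name): a dict with "fov_y" (degrees; the focal length in pixels is half the picture's height over the tangent of half this angle, whatever the lens; pixels are square), "cx", "cy" (the principal point, pixels), "T" (4x4, takes a point from camera to world coordinates); the wrist camera has in their place "T_tool_cam" (4x4, takes a point from camera to tool coordinates, whose origin is the TCP and whose axes are the flange's). Camera axes: x right, y up, looking along -z (the intrinsics and any distortion apply to the point x, -y, -z); pixel columns grow to the right and rows downward; lengths in m; the calibration is good to about 2 mm. The wrist camera is an equidistant fisheye: a pixel r from the principal point sees the ray r / f radians off the axis. A picture is of the moment at which its call begins: read the wrist's pose just before it. camera_model takes no time and is no camera call.
- ticket.job_done(): hands the job in; it is judged then, once.
The state is a dict: "clock": time; "joint_pos": joint angles; "joint_vel": joint speeds; "joint_torque": joint torques, N m; "tcp_pos": TCP position; "ee_rot": TCP orientation; "force": force on the tool from outside, world axes, zero at the start; "torque": the same for the moment, N m; "width": opening from 0.0 (shut) to 1.0 (fully open); "grip_force": force on a finger pad.
Only numpy, scipy, OpenCV 4.12 (cv2) and the standard library are available. Lean on these libraries where they do the work, as an engineer would, in place of code of your own. Each camera call takes 0.05 s, during which the arm holds its last target. There are 200 camera calls.

## Task

A stain bottle has fallen over on the shaker: stand it upright on the deck again, in the lane between the two rails and about mid-way between the two standing bottles, and let go of it, leaving everything else where it is. Then run the shaker with the spring-loaded hold-to-run lever on the station beside it: push the lever's pad down to half its travel, where the lever is level, never down near its stop, and finish while still holding it there.

Things in the scene. Friction and masses are not known exactly. Their poses are not given: they have to be found in the camera images.
- fallen_mid (a point): Centre (half-way up, on the axis) of the fallen stain bottle: round body 40 mm in diameter and 74 mm long, then a cap 23 mm in diameter, 88 mm in all, 0.06 to 0.13 kg. z axis runs from foot to cap; the foot is 44 mm from this point. It starts lying level across the two rails, in the gap between the standing bottles, cap towards the robot within 35 degrees, its axis 28 mm above the deck
- fallen_bottle: The same fallen bottle; origin at the centre of its foot, z from foot to cap
- left_mid (a point): Centre (44 mm above its foot) of the bottle that stands in the lane on the shaker's +y side, same size and shape as the fallen one; must stay standing where it is
- right_mid (a point): The same for the bottle that stands on the shaker's -y side
- gap (a point): Middle of the gap: a point on the deck's upper surface, 55 mm above the worktop, on the lane's centre line half-way along it. x points away from the robot, y along the lane, z up. Two rails, 8 mm high and 6 mm thick, run along y, 48 mm apart inside (24 mm either side of this point). The standing bottles are 93 to 107 mm either side of it on y
- shaker: Shaker: a fixed low white box with a steel deck, 150 (x) by 310 (y) mm, top 55 mm above the worktop; origin at the centre of its underside, x away from the robot (yaw up to 0.2 rad). The lane lies along its y, at x = 15 mm; end fences are 18 mm high
- station: Hold-to-run station: fixed grey box, 150 (x) by 90 (y) by 47 mm high, spring lever on top; stands left or right of the shaker. Origin at the centre of its underside, x away from the robot (yaw up to 0.2 rad). The lever hinges about y at x = 55, z = 95 mm; its arm points to -x, pad 110 mm from the hinge. A steel plate beside it at y = 26 mm, x = -11 to 11 mm, reaches up to z = 113 mm
- pad (a point): Centre of the top face of the lever's rubber pad (38 mm long by 36 mm wide by 12 mm thick). At rest it is 126 mm above the worktop, at half travel 102 mm, at the stop about 78 mm. Press it here from above; it goes down almost straight
- run_lever (a joint): Angle of the lever in rad: 0 at rest, where the arm rises 0.22 rad (13 degrees) towards the pad, growing as the pad is pressed down; 0.22 is half travel, the arm level; 0.44 is the stop. A spring returns it: about 3 N at the pad to begin, 6 N half-way, 9 N at the stop
- timer: Bench timer 62x62x19 mm lying behind the station; its origin is on its underside; a bystander, leave it alone
- tally: Hand tally counter 55x69x19 mm lying in front of the station; its origin is on its underside; a bystander, leave it alone
- cover_box: Small box 30x50x14 mm lying in front of the shaker; its origin is on its underside; a bystander, leave it alone
- dish: Round dish 60 mm in diameter, 16 mm high, in front of the shaker; its origin is on its underside; a bystander, leave it alone
There are look-alikes about, which are no part of the job. Leave any green or turquoise look-alike of the fallen_bottle alone.

How it is judged:
On the way, in this order (a step that is already met when the one before it is completed fails the run):
1. the fallen bottle stands upright in the lane, in its gap, and is released (angle between fallen_mid's own z axis and vertical below 0.06 rad and x of fallen_mid in the frame of gap between -0.007 and 0.007 m and y of fallen_mid in the frame of gap between -0.03 and 0.03 m and z of fallen_mid in the frame of gap between 0.041 and 0.047 m and contact force between the fingers and fallen_bottle below 0.05 N and linear speed of fallen_bottle below 0.02 m/s and angle between each of left_mid, right_mid's own z axis and vertical below 0.1 rad), for 0.3 s.
2. the lever is held at half travel (value of joint run_lever between 0.16 and 0.28 rad and contact force between any of the fingers, the arm and station above 1.5 N), for 0.5 s.
At the end, for the whole second after the job is handed in: The bottle stands upright (within 0.06 rad) on the deck between the rails, within 30 mm of the middle of the gap along the lane, untouched and at rest; both neighbours still stand; and the robot is holding the lever down between 0.16 and 0.28 rad (half travel 0.22) (all of step 1 and all of step 2); the arm keeps its last pose, push and grip.
It fails at once if the lever is pressed near its stop (beyond 0.37 rad) (value of joint run_lever above 0.37 rad).
It fails at once if a standing bottle is knocked over or shifted by more than 20 mm (distance of any of left_mid, right_mid from where it was at the start of the episode above 0.02 m).
It fails at once if a bystander is shifted by more than 25 mm (distance of any of timer, tally, cover_box, dish from where it was at the start of the episode above 0.025 m).
It also fails if it takes over 54 s, if anything falls off the work surface, if the arm or the gripper's body presses on something with over 40 N, if the wrist force passes 120 N, or if a joint passes its speed limit or range.

## Working session

There is one attempt and no reset: what is moved stays moved. The work goes in short steps, Python scripts to look and compute and a shell command to move; the robot and the scene stay as the last step left them, time stands still between calls to the robot, and variables do not carry over. Pictures are saved under pics/ and viewed, at most 10 in all, crops included, and the job is handed in when it is done.

```bash
mkdir -p pics; ls; python3 - <<'E'
from workcell import get_state, vision
import cv2,numpy as np
np.set_printoptions(precision=4,suppress=True)
s=get_state();print(s)
for n in("scene","side","wrist"):
    cv2.imwrite(f"pics/{n}0.png",vision.snapshot(n)); print(n,vision.camera_model(n))
E
```

```text
pics
{'clock': 0.0, 'joint_pos': array([-1.3578,  0.1165,  1.4423, -0.    ,  1.584 , -0.0378]), 'joint_vel': array([ 0.0001, -0.0006, -0.003 , -0.0012, -0.002 ,  0.0004]), 'joint_torque': array([ -0.0022, -72.127 , -62.2604,   0.0778,   0.0238,  -0.0001]), 'tcp_pos': array([ 0.1675, -0.6539,  0.404 ]), 'ee_rot': array([-3.1158, -0.3927,  0.0002]), 'force': array([-0.7152, -0.7862, -0.3344]), 'torque': array([-0.0268,  0.0271, -0.0661]), 'grip_force': 0.0, 'width': 0.9995890041345012}
scene {'fov_y': 53.37628575788832, 'cx': 321.37422574155227, 'cy': 193.86183298164914, 'T': array([[-0.6723,  0.3024, -0.6757, -0.1459],
       [-0.74  , -0.2495,  0.6246,  0.4465],
       [ 0.0203,  0.92  ,  0.3915,  0.5096],
       [ 0.    ,  0.    ,  0.    ,  1.    ]])}
side {'fov_y': 53.26354292211473, 'cx': 316.79852587006906, 'cy': 200.26286267026893, 'T': array([[ 0.9977,  0.0517, -0.0444,  0.4843],
       [-0.0671,  0.6302, -0.7735, -0.9401],
       [-0.012 ,  0.7747,  0.6322,  0.7264],
       [ 0.    ,  0.    ,  0.    ,  1.    ]])}
wrist {'fov_y': 65.70646984690485, 'cx': 317.91282415191085, 'cy': 200.8433461863357, 'T_tool_cam': array([[ 0.0011,  0.9706,  0.2408,  0.0676],
       [ 1.    , -0.0008, -0.0012,  0.0001],
       [-0.0009,  0.2408, -0.9706,  0.0203],
       [ 0.    ,  0.    ,  0.    ,  1.    ]])}
```

View pics/scene0.png

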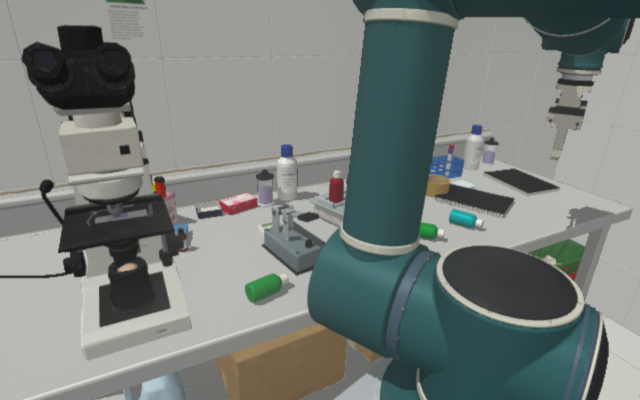

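View pics/side0.png

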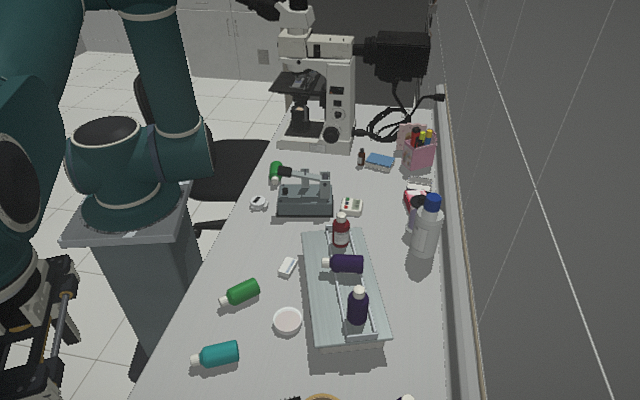

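```bash
python3 - <<'E'
import cv2
im=cv2.imread("pics/side0.png")[155:350,240:400]
cv2.imwrite("pics/crop1.png",cv2.resize(im,(480,585),interpolation=cv2.INTER_CUBIC))
E
cat > h.py <<'E'
import numpy as np, cv2
from workcell import get_state, vision
from scipy.spatial.transform import Rotation as R
np.set_printoptions(precision=4,suppress=True)
def ray(n,u,v,st=None):
    m=vision.camera_model(n); f=200/np.tan(np.radians(m['fov_y']/2))
    x,y=u-m['cx'],v-m['cy']
    if n=='wrist':
        r=np.hypot(x,y)+1e-9; th=r/f; d=np.array([x/r*np.sin(th),-y/r*np.sin(th),-np.cos(th)])
        T=np.eye(4);T[:3,:3]=R.from_rotvec(st['ee_rot']).as_matrix();T[:3,3]=st['tcp_pos'];T=T@m['T_tool_cam']
    else: d=np.array([x/f,-y/f,-1]);T=m['T']
    return T[:3,3],T[:3,:3]@d
def onz(n,u,v,z,st=None):
    o,d=ray(n,u,v,st); return o+d*(z-o[2])/d[2]
E
```

```text
(no output)
```

View pics/crop1.png

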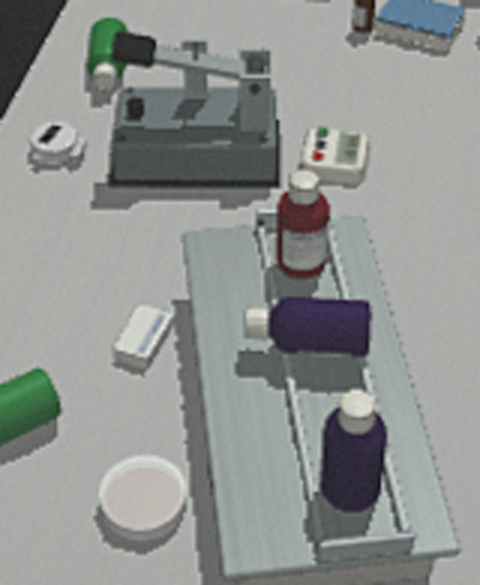

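Side view: the fallen bottle is the purple one lying at (343,263), cap at (326,263). Candidates: green (240,292), green (275,170) and turquoise (217,353) are look-alikes; red (341,230) and purple (357,305) are standing neighbours. The black pad is at (285,171).

```bash
python3 - <<'E'
from h import *
c=lambda u,v:(u/3+240-.3,v/3+155-.3)
P=[onz('side',*c(*p),.055) for p in [(184,233),(366,217),(458,550),(223,573)]]
for p in P:print('deck',p)
ctr=sum(P)/4
ax=(P[0]+P[1]-P[2]-P[3])/2; print('ctr',ctr,np.linalg.norm(ax))
yaw=np.arctan2(-ax[0],ax[1]);print('yaw',yaw)
print('yawx',[np.arctan2(*(P[a]-P[b])[[1,0]]) for a,b in((1,0),(2,3))])
gap=ctr+.015*np.array([np.cos(yaw),np.sin(yaw),0]);print('gap',gap)
for nme,p,z in [('cap end',(246,323),.083),('foot',(369,328),.083),('body/cap',(272,324),.083),('pad',(135,45),.126),('hinge',(255,88),.095),('left capTop',(305,181),.143),('right captop',(358,401),.143),('box',(112,180),0),('boxr',(278,186),0)]:
    print(nme,onz('side',*c(*p),z))
E
```

```text
deck [ 0.4851 -0.2383  0.055 ]
deck [ 0.6345 -0.2313  0.055 ]
deck [ 0.6448 -0.5359  0.055 ]
deck [ 0.498  -0.5406  0.055 ]
ctr [ 0.5656 -0.3865  0.055 ] 0.3036425318203271
yaw 0.038253158057146706
yawx [np.float64(0.046757570791276674), np.float64(0.0323682126636638)]
gap [ 0.5806 -0.3859  0.055 ]
cap end [ 0.5259 -0.3637  0.083 ]
foot [ 0.6126 -0.3752  0.083 ]
body/cap [ 0.5443 -0.3661  0.083 ]
pad [ 0.4508 -0.0715  0.126 ]
hinge [ 0.554  -0.1017  0.095 ]
left capTop [ 0.576  -0.2822  0.143 ]
right captop [ 0.5849 -0.4853  0.143 ]
box [ 0.4216 -0.1052  0.    ]
boxr [ 0.5731 -0.1258  0.    ]
```

```bash
python3 -m jog '[[93,[0.33,-0.15,0],0],[93,[0.66,-0.3,0],0],[93,[1,-0.45,0],0],[93,[1,-0.45,0],0],[93,[1,-0.45,0],0]]' 4
python3 -m jog '[[93,[0.33,-0.15,0],0],[93,[0.66,-0.3,0],0],[93,[1,-0.45,0],0],[93,[1,-0.45,0],0],[93,[1,-0.45,0],0]]'
python3 -m jog '[[93,[0.27,-0.12,0],0.04],[93,[0.54,-0.25,0],0.08],[93,[0.82,-0.37,0],0.121],[93,[0.82,-0.37,0],0.121],[93,[0.82,-0.37,0],0.121]]'
python3 - <<'E'
from h import *
s=get_state(); print(s['tcp_pos'],s['ee_rot'],s['clock'],s['force'])
im=vision.snapshot('wrist');cv2.imwrite('pics/w1.png',im)
E
```

```text
clock: 0.65
tcp_pos: [0.2975, -0.5501, 0.4049]
ee_rot: [3.116, 0.397, 0.0]
force: [0.2, 0.4, -0.7]
width: 0.998
grip_force: 0.0
clock: 1.15
tcp_pos: [0.4253, -0.4485, 0.4045]
ee_rot: [-3.116, -0.395, 0.001]
force: [-1.0, 0.7, -0.4]
width: 0.997
grip_force: 0.0
clock: 1.65
tcp_pos: [0.5296, -0.3655, 0.4044]
ee_rot: [3.135, -0.201, -0.001]
force: [-0.5, 0.2, -0.7]
width: 0.998
grip_force: 0.0
[ 0.5296 -0.3655  0.4044] [ 3.135  -0.2011 -0.0013] 1.65 [-0.473   0.2308 -0.7411]
```

View pics/w1.png

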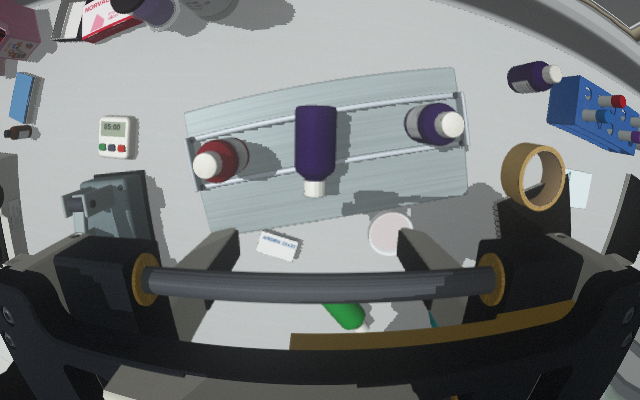

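Wrist view: bottle axis runs vertically in the picture, cap end at (315,196), foot end (316,107); gripper is well aligned; neighbours' cap tops at (208,166) and (452,125).

```bash
python3 - <<'E'
from h import *
s=get_state()
for n,p,z in [('capend',(315,196),.083),('capmid',(315,187),.083),('body/cap',(315,180),.083),('footL',(297,110),.083),('footR',(334,110),.083),('lcap',(208,166),.143),('rcap',(452,125),.143),('d00',(186,113),.055),('d10',(454,68),.055),('d11',(467,195),.055),('d01',(210,231),.055)]:
    print(n,onz('wrist',*p,z,s))
E
```

```text
capend [ 0.5271 -0.3627  0.083 ]
capmid [ 0.5362 -0.3639  0.083 ]
body/cap [ 0.5432 -0.3648  0.083 ]
footL [ 0.6136 -0.3565  0.083 ]
footR [ 0.609  -0.3918  0.083 ]
lcap [ 0.5772 -0.2815  0.143 ]
rcap [ 0.5863 -0.4843  0.143 ]
d00 [ 0.6338 -0.2311  0.055 ]
d10 [ 0.6476 -0.5349  0.055 ]
d11 [ 0.4995 -0.54    0.055 ]
d01 [ 0.4949 -0.2338  0.055 ]
```

```bash
python3 -m jog '[[60,[0.014,-0.015,0.2],0],[55,[0.014,-0.015,0.45],0],[55,[0.014,-0.015,0.7],0],[55,[0.014,-0.015,0.9],0],[55,[0.014,-0.015,0.99],0]]' 4
python3 -m jog '[[40,[0,0,0],0],[15,[0,0,0],0],[10,[0,0,0],0],[10,[0,0,0],0],[10,[0,0,0],0]]' 4
python3 - <<'E'
from h import *
im=vision.snapshot('wrist');im2=vision.snapshot('side')
c=cv2.resize(im2[180:380,240:440],(400,400));cv2.imwrite('pics/w2.png',np.hstack([cv2.resize(im[50:350,170:470],(400,400)),c]))
E
```

```text
clock: 2.2
tcp_pos: [0.5306, -0.3638, 0.2532]
ee_rot: [-3.133, 0.204, 0.005]
force: [0.4, 0.7, 0.8]
width: 0.622
grip_force: 0.0
clock: 2.7
tcp_pos: [0.5325, -0.3627, 0.2576]
ee_rot: [3.134, -0.203, 0.002]
force: [-2.5, -2.3, 5.8]
width: 0.326
grip_force: 4.3
```

View pics/w2.png

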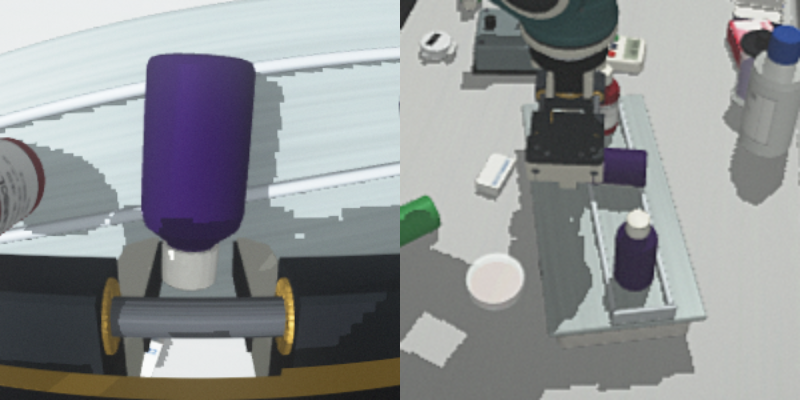

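```bash
python3 -m jog '[[10,[0,0,0],0],[10,[0,0,0],0],[10,[0,0,0],0],[10,[0,0,0],0],[10,[0,0,0],0]]' 4
python3 - <<'E'
from h import *
print(get_state()['force'],get_state()['width'])
im=vision.snapshot('wrist')
cv2.imwrite('pics/w3.png',cv2.resize(im[170:350,220:420],(600,540),interpolation=cv2.INTER_CUBIC))
E
```

```text
clock: 3.3
tcp_pos: [0.5324, -0.3627, 0.2573]
ee_rot: [3.134, -0.203, 0.001]
force: [-2.3, -3.6, 5.8]
width: 0.325
grip_force: 4.5
[-2.3345 -3.6471  5.7536] 0.32475476075809895
```

View pics/w3.png

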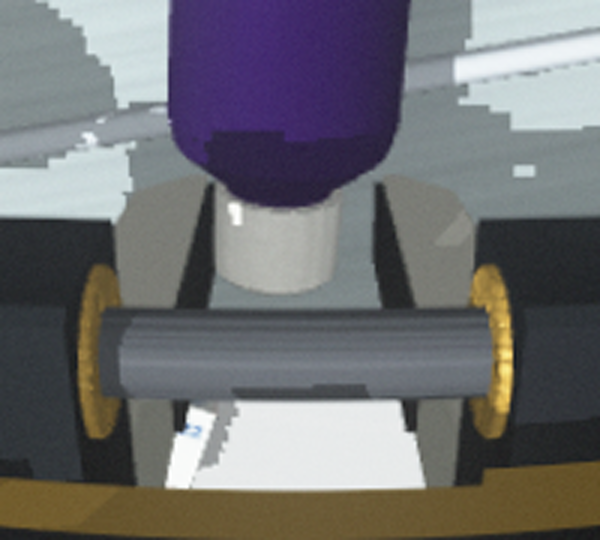

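Pads have stopped at 30 mm on the shoulder rather than on the 23 mm cap (cap at crop (276,240), pads at 210 and 378). I'll back off 5 mm and re-close.

```bash
python3 -m jog '[[45,[0,0,0],0],[45,[0,0,0],0],[45,[-0.03,-0.01,0],0],[45,[-0.03,-0.01,0],0],[45,[-0.03,-0.01,0],0]]' 4
python3 -m jog '[[25,[0,0,0],0],[10,[0,0,0],0],[10,[0,0,0],0],[10,[0,0,0],0],[10,[0,0,0],0]]' 4
python3 - <<'E'
from h import *
s=get_state();im=vision.snapshot('wrist');cv2.imwrite('pics/w4.png',im)
m=cv2.inRange(cv2.cvtColor(im,cv2.COLOR_BGR2HSV),(120,80,20),(140,255,200));n,l,st,c=cv2.connectedComponentsWithStats(m)
print([ (st[i],c[i]) for i in range(1,n) if st[i][4]>200])
E
```

```text
clock: 3.85
tcp_pos: [0.528, -0.3602, 0.2562]
ee_rot: [-3.135, 0.203, 0.0]
force: [-0.4, 0.5, 0.0]
width: 0.483
grip_force: 0.0
clock: 4.35
tcp_pos: [0.5281, -0.3603, 0.2562]
ee_rot: [-3.135, 0.203, 0.0]
force: [0.3, 0.4, -0.8]
width: 0.249
grip_force: 4.0
[(array([ 585,   43,   55,   42, 1383], dtype=int32), array([617.8257,  59.5459])), (array([  283,    78,    87,   151, 11099], dtype=int32), array([324.9432, 150.4112])), (array([ 518,   87,   60,   79, 2838], dtype=int32), array([544.4352, 122.87  ]))]
```

```bash
python3 -m jog '[[10,[0,0,-0.06],0],[10,[0,0,-0.12],0],[10,[0,0,-0.18],0],[10,[0,0,-0.24],0],[10,[0,0,-0.3],0]]' 4
python3 -m jog '[[10,[0,0,-0.06],0],[10,[0,0,-0.12],0],[10,[0,0,-0.18],0],[10,[0,0,-0.24],0],[10,[0,0,-0.28],0]]' 4
python3 -m jog '[[10,[0,0,0],0],[10,[0,0,0],0],[10,[0,0,0],0],[10,[0,0,0],0],[10,[0,0,0],0]]' 4
python3 - <<'E'
from h import *
w=vision.snapshot('wrist');im2=vision.snapshot('side')
c=cv2.resize(im2[180:380,240:440],(400,400));cv2.imwrite('pics/w5.png',np.hstack([cv2.resize(w[50:350,170:470],(400,400)),c]))
cv2.imwrite('pics/s5.png',im2)
E
```

```text
clock: 4.9
tcp_pos: [0.5281, -0.3603, 0.3023]
ee_rot: [3.135, -0.203, 0.0]
force: [-0.8, 0.1, -1.2]
width: 0.246
grip_force: 4.9
clock: 5.4
tcp_pos: [0.5281, -0.3604, 0.3443]
ee_rot: [3.135, -0.203, 0.001]
force: [-0.6, 1.1, -2.6]
width: 0.247
grip_force: 4.9
clock: 5.9
tcp_pos: [0.5281, -0.3603, 0.3429]
ee_rot: [-3.135, 0.203, 0.001]
force: [-0.8, -0.8, -1.4]
width: 0.248
grip_force: 4.9
```

View pics/w5.png

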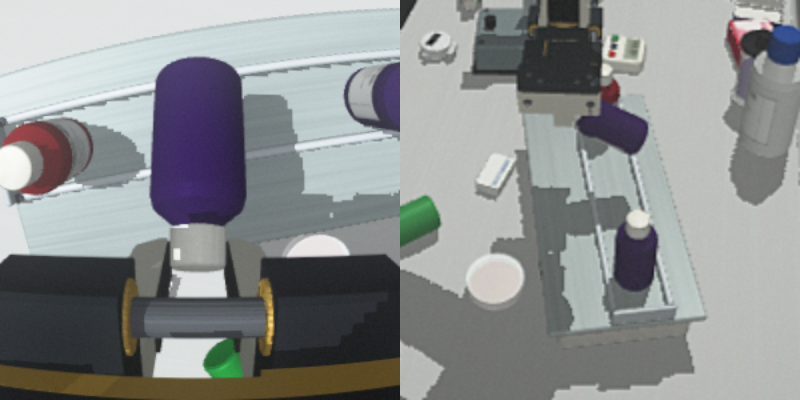

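Bottle is held by the cap, hanging about 35° below level (foot at crop (200,60)). Friction holds it, so I'll go to minimum grip, square the tool to the shaker and measure the tilt.

```bash
cat > tilt.py <<'E'
from h import *
from scipy.optimize import brentq
def proj(P,s):
    m=vision.camera_model('wrist');f=200/np.tan(np.radians(m['fov_y']/2))
    q=np.linalg.inv(m['T_tool_cam'])@np.append(P,1); q=q[:3]; r=np.hypot(q[0],q[1]);th=np.arctan2(r,-q[2])
    return m['cx']+f*th*q[0]/r, m['cy']-f*th*q[1]/r
def minv(t,s,L):
    a=np.linspace(0,6.28,60);out=[]
    ax=np.array([np.sin(t),0,np.cos(t)]);e=np.array([np.cos(t),0,-np.sin(t)])
    for k in a: out.append(proj(np.array([0,0,.167])+L*ax+.02*(np.cos(k)*e+np.sin(k)*np.array([0,1,0])),s)[1])
    return min(out)
def tilt(L=.084,show=True):
    s=get_state();im=vision.snapshot('wrist')
    m=cv2.inRange(cv2.cvtColor(im,cv2.COLOR_BGR2HSV),(118,80,15),(142,255,200));n,l,st,c=cv2.connectedComponentsWithStats(m)
    k=[i for i in range(1,n) if abs(c[i][0]-318)<40 and st[i][4]>1500]
    i=max(k,key=lambda i:st[i][4]); v=st[i][1]
    g=np.radians(np.arange(-20,91,1));mv=np.array([minv(t,s,L) for t in g])
    print('box',st[i],'tilt from vertical deg',np.degrees(g[np.argmin(abs(mv-v))]),s['tcp_pos'],s['force'])
    return im
if __name__=='__main__': tilt()
E
python3 tilt.py
python3 -m jog '[[10,[0,0,0],-0.027],[10,[0,0,0],-0.0535],[10,[0,0,0],-0.0535],[10,[0,0,0],-0.0535],[10,[0,0,0],-0.0535]]' 3
python3 tilt.py
```

```text
clock: 6.55
tcp_pos: [0.5281, -0.3604, 0.3432]
ee_rot: [-3.141, -0.058, 0.0]
force: [0.5, 0.7, -0.3]
width: 0.25
grip_force: 4.0Traceback (most recent call last):
  File "tilt.py", line 20, in <module>
    if __name__=='__main__': tilt()
                             ~~~~^^
  File "tilt.py", line 17, in tilt
    g=np.radians(np.arange(-20,91,1));mv=np.array([minv(t,s,L) for t in g])
                                                   ~~~~^^^^^^^
  File "tilt.py", line 10, in minv
    for k in a: out.append(proj(np.array([0,0,.167])+L*ax+.02*(np.cos(k)*e+np.sin(k)*np.array([0,1,0])),s)[1])
                           ~~~~^^^^^^^^^^^^^^^^^^^^^^^^^^^^^^^^^^^^^^^^^^^^^^^^^^^^^^^^^^^^^^^^^^^^^^^^^^^
  File "tilt.py", line 4, in proj
    m=vision.camera_model('wrist');f=200/np.tan(np.radians(m['fov_y']/2))
ValueError: time passes only in moves, steps and waits
Traceback (most recent call last):
  File "tilt.py", line 20, in <module>
    if __name__=='__main__': tilt()
                             ~~~~^^
  File "tilt.py", line 17, in tilt
    g=np.radians(np.arange(-20,91,1));mv=np.array([minv(t,s,L) for t in g])
                                                   ~~~~^^^^^^^
  File "tilt.py", line 10, in minv
    for k in a: out.append(proj(np.array([0,0,.167])+L*ax+.02*(np.cos(k)*e+np.sin(k)*np.array([0,1,0])),s)[1])
                           ~~~~^^^^^^^^^^^^^^^^^^^^^^^^^^^^^^^^^^^^^^^^^^^^^^^^^^^^^^^^^^^^^^^^^^^^^^^^^^^
  File "tilt.py", line 4, in proj
    m=vision.camera_model('wrist');f=200/np.tan(np.radians(m['fov_y']/2))
ValueError: time passes only in moves, steps and waits
```

```bash
sed -i "s/    m=vision.camera_model('wrist');f=200/    m=M;f=200/; s/^def proj/M=vision.camera_model('wrist')\ndef proj/" tilt.py
python3 tilt.py
```

```text
box [ 283   93   71  126 7787] tilt from vertical deg 66.0 [ 0.5281 -0.3603  0.3432] [-0.5752 -0.0825 -1.4016]
```

```bash
python3 -m jog '[[10,[-0.12,0,0],0],[10,[-0.25,0,0],0],[10,[-0.353,0,0.1],0],[10,[-0.353,0,0.22],0],[10,[-0.353,0,0.3],0]]' 3
python3 tilt.py
python3 -m jog '[[10,[0,0,0.03],0],[10,[0,0,0.06],0],[10,[0,0,0.09],0],[10,[0,0,0.12],0],[10,[0,0,0.133],0]]' 3
python3 tilt.py
```

```text
clock: 7.15
tcp_pos: [0.4752, -0.3623, 0.2966]
ee_rot: [-3.14, -0.059, 0.001]
force: [0.3, 0.9, -1.3]
width: 0.247
grip_force: 4.1
box [ 283   94   71  125 7775] tilt from vertical deg 65.0 [ 0.4752 -0.3623  0.2966] [ 0.28    0.8808 -1.2671]
clock: 7.7
tcp_pos: [0.4749, -0.3625, 0.2781]
ee_rot: [3.141, 0.061, -0.002]
force: [-10.1, -1.5, 5.7]
width: 0.249
grip_force: 7.2
box [ 282   89   72  134 8681] tilt from vertical deg 71.0 [ 0.4749 -0.3625  0.2781] [-10.1365  -1.4653   5.7265]
```

```bash
python3 -m jog '[[10,[0,0,-0.06],0],[10,[-0.06,0,-0.06],0],[10,[-0.11,0,-0.06],0],[10,[-0.11,0,-0.02],0],[10,[-0.11,0,0.01],0]]' 3
python3 tilt.py
python3 - <<'E'
import cv2
from workcell import vision
im=vision.snapshot('side');cv2.imwrite('pics/s6.png',cv2.resize(im[180:330,250:450],(800,600),interpolation=cv2.INTER_CUBIC))
E
```

```text
clock: 8.25
tcp_pos: [0.4583, -0.363, 0.2762]
ee_rot: [3.141, 0.06, 0.0]
force: [-1.1, 0.8, 0.2]
width: 0.242
grip_force: 3.1
box [ 282   87   73  136 8869] tilt from vertical deg 75.0 [ 0.4583 -0.363   0.2762] [-1.134   0.8376  0.2483]
```

View pics/s6.png

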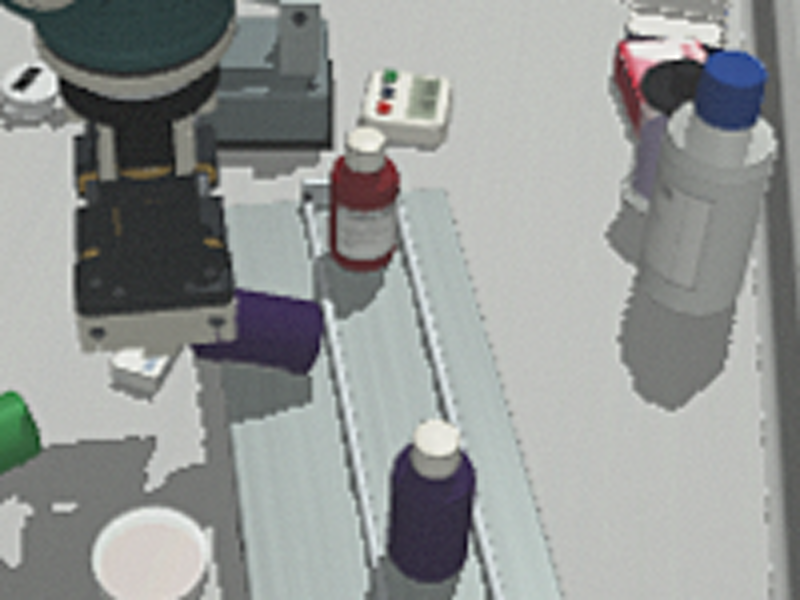

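Bottle hangs ~15° below level, foot end at crop (320,340), just before the near rail's outer face. Now lower it behind the rail and walk the cap up an arc with the rail as a stop.

```bash
python3 -m jog '[[10,[0,0,0.073],0],[10,[0.05,0,0.073],0],[10,[0.103,0,0.073],0],[10,[0.16,0,-0.011],0],[10,[0.227,0,-0.084],0]]' 3
python3 tilt.py
```

```text
clock: 8.85
tcp_pos: [0.4889, -0.363, 0.2903]
ee_rot: [-3.14, -0.058, 0.031]
force: [-85.0, 2.8, 59.7]
width: 0.251
grip_force: 55.2
box [ 282   97   71  125 7698] tilt from vertical deg 61.0 [ 0.4889 -0.363   0.2903] [-85.0422   2.8077  59.6844]
```

```bash
python3 -m jog '[[10,[0,0,-0.05],0],[10,[0,0,-0.08],0],[10,[0,0,-0.08],0],[10,[0,0,-0.08],0],[10,[0,0,-0.08],0]]' 3
python3 tilt.py
```

```text
clock: 9.4
tcp_pos: [0.493, -0.3619, 0.3027]
ee_rot: [3.14, 0.061, -0.001]
force: [-10.6, 0.0, 11.6]
width: 0.246
grip_force: 8.5
box [ 283  106   70  109 6139] tilt from vertical deg 53.0 [ 0.493  -0.3619  0.3027] [-10.6466   0.034   11.6487]
```

```bash
python3 -m jog '[[10,[0.03,0,-0.035],0],[10,[0.065,0,-0.065],0],[10,[0.11,0,-0.09],0],[10,[0.153,0,-0.109],0],[10,[0.153,0,-0.109],0]]' 3
python3 tilt.py
```

```text
clock: 9.95
tcp_pos: [0.5167, -0.3607, 0.3182]
ee_rot: [3.141, 0.062, 0.001]
force: [-1.5, -1.4, 4.9]
width: 0.19
grip_force: 4.2
box [ 285  133   66   87 3572] tilt from vertical deg 33.0 [ 0.5167 -0.3607  0.3182] [-1.49   -1.387   4.8781]
```

```bash
python3 -m jog '[[10,[0.02,0,-0.01],0],[10,[0.04,0,-0.016],0],[10,[0.06,0,-0.02],0],[10,[0.06,0,-0.02],0],[10,[0.06,0,-0.02],0]]' 3
python3 tilt.py
```

```text
clock: 10.5
tcp_pos: [0.5247, -0.3605, 0.3208]
ee_rot: [3.141, 0.061, 0.0]
force: [-1.6, 0.6, 3.5]
width: 0.166
grip_force: 3.3
box [ 285  142   66   80 2709] tilt from vertical deg 27.0 [ 0.5247 -0.3605  0.3208] [-1.6089  0.5884  3.5228]
```

```bash
python3 - <<'E'
import cv2,numpy as np
from workcell import vision
w=vision.snapshot('wrist');s=vision.snapshot('side')
cv2.imwrite('pics/v9.png',np.hstack([cv2.resize(w[110:260,240:400],(427,400),interpolation=cv2.INTER_CUBIC),cv2.resize(s[180:320,260:390],(371,400),interpolation=cv2.INTER_CUBIC)]))
E
```

```text
(no output)
```

View pics/v9.png

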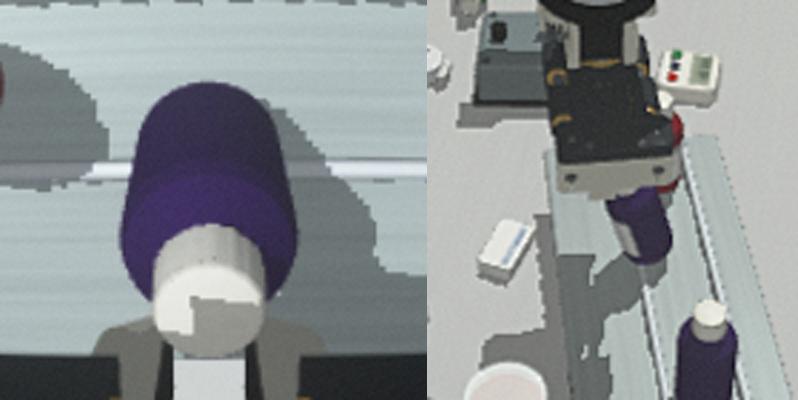

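Wrist view: the cap (crop (210,300)) has slid out in front of the pads, leaning ~27° on their front edges. I'll open slightly, step forward and re-close on the cap.

```bash
python3 -m jog '[[26,[0.02,0,0.01],0],[26,[0.05,0,0.02],0],[10,[0.06,0,0.03],0],[10,[0.06,0,0.03],0],[10,[0.06,0,0.03],0]]' 4
python3 tilt.py
```

```text
clock: 11.15
tcp_pos: [0.5342, -0.3603, 0.3218]
ee_rot: [3.137, 0.061, 0.009]
force: [-6.2, 4.8, 39.8]
width: 0.168
grip_force: 20.5
box [ 285  161   64   64 1714] tilt from vertical deg 16.0 [ 0.5342 -0.3603  0.3218] [-6.2377  4.8278 39.8419]
```

```bash
python3 -m jog '[[10,[0,0,-0.01],0],[10,[0,0,-0.02],0],[10,[0,0,-0.03],0],[10,[0,0,-0.03],0],[10,[0,0,-0.03],0]]' 4
python3 tilt.py
```

```text
clock: 11.7
tcp_pos: [0.5338, -0.3601, 0.3222]
ee_rot: [3.14, 0.061, 0.003]
force: [-1.7, 3.0, 14.0]
width: 0.146
grip_force: 7.5
box [ 287  154   64   71 1823] tilt from vertical deg 20.0 [ 0.5338 -0.3601  0.3222] [-1.6879  2.9969 14.0215]
```

```bash
python3 -m jog '[[30,[0,0,-0.04],0],[30,[0.05,0,-0.04],0],[10,[0.08,0,-0.04],0],[10,[0.08,0,-0.04],0],[10,[0.08,0,-0.04],0]]' 4
python3 tilt.py
```

```text
clock: 12.25
tcp_pos: [0.5458, -0.3596, 0.3262]
ee_rot: [-3.141, -0.061, 0.001]
force: [-0.8, 1.0, 0.4]
width: 0.126
grip_force: 0.0
box [ 288   61   58   56 2474] tilt from vertical deg 84.0 [ 0.5458 -0.3596  0.3262] [-0.7696  0.9557  0.4441]
```

```bash
python3 -m jog '[[60,[0,0,-0.2],0],[60,[0,0,-0.4],0],[60,[-0.3,0,-0.5],0],[60,[-0.6,0,-0.5],0],[60,[-0.6,0,-0.5],0]]' 4
python3 - <<'E'
from h import *
s=get_state();print(s['tcp_pos'])
w=vision.snapshot('wrist');d=vision.snapshot('side')
cv2.imwrite('pics/w10.png',w);cv2.imwrite('pics/s10.png',d)
for im in(w,d):
    h=cv2.cvtColor(im,cv2.COLOR_BGR2HSV)
    m=cv2.inRange(h,(118,80,15),(142,255,200));n,l,st,c=cv2.connectedComponentsWithStats(m)
    print([(st[i],c[i].round()) for i in range(1,n) if st[i][4]>150])
a=np.vstack([cv2.resize(w[30:330,150:500],(467,400))]);b=cv2.resize(d[180:340,260:393],(333,400))
cv2.imwrite('pics/v10.png',np.hstack([a,b]))
E
```

```text
clock: 12.8
tcp_pos: [0.4524, -0.3632, 0.4028]
ee_rot: [3.14, 0.058, 0.001]
force: [-0.4, 0.7, -0.0]
width: 0.5
grip_force: 0.0
[ 0.4524 -0.3632  0.4028]
[(array([436,  45,  29,  38, 519], dtype=int32), array([448.,  63.])), (array([528,  44,  37,  29, 420], dtype=int32), array([549.,  56.]))]
[]
```

View pics/v10.png

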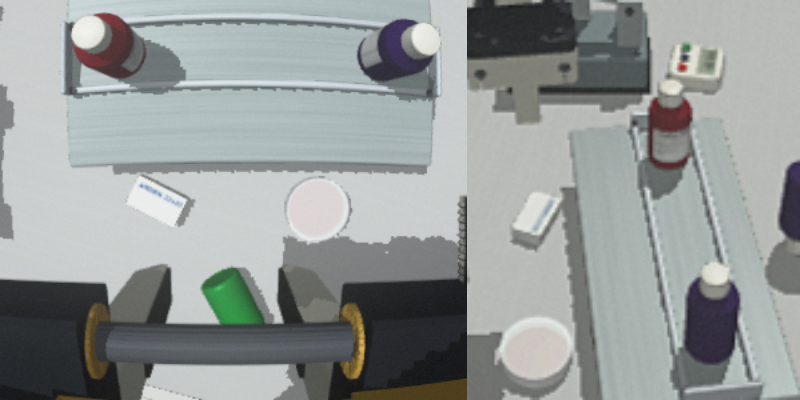

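Composite: the bottle has hopped off the shaker; it is now on the worktop beyond it, side-view pixel about (391,262), cap end towards the viewer at ~(391,275). Neighbours (red, purple) and bystanders are undisturbed. No more views are left, so I locate it by masks.

```bash
python3 - <<'E'
from h import *
d=cv2.imread('pics/s10.png');h=cv2.cvtColor(d,cv2.COLOR_BGR2HSV)
print(h[262,388:400:3].tolist(),h[300,345:352:3].tolist(), h[258,392:410:4].tolist())
m=cv2.inRange(h,(112,40,10),(150,255,130));n,l,st,c=cv2.connectedComponentsWithStats(m)
for i in range(1,n):
    if st[i][4]>100:
        q=np.argwhere(l==i)[:,::-1].astype(np.float32);print(st[i],c[i].round(),cv2.minAreaRect(q))
# low-res map of white/purple around
sub=h[235:300,372:440]
for r in range(0,65,3):
    print(235+r,''.join('P' if (112<=p[0]<=150 and p[1]>70 and p[2]<130) else 'W' if p[1]<25 and p[2]>190 else '.' if p[2]>120 else 'd' for p in sub[r,::1]))
E
```

```text
[[129, 59, 61], [129, 66, 66], [128, 65, 63], [132, 69, 63]] [[83, 13, 183], [130, 55, 56], [134, 69, 63]] [[133, 65, 63], [128, 58, 66], [127, 68, 64], [40, 9, 168], [70, 7, 117]]
[424 195  17  18 141] [431. 205.] ((431.3077392578125, 204.53848266601562), (16.816818237304688, 14.395195960998535), 19.653825759887695)
[385 244  20  32 456] [394. 259.] ((394.5540466308594, 259.6756896972656), (17.09749412536621, 31.40020751953125), 9.462322235107422)
[347 291  22  34 532] [357. 309.] ((357.5707092285156, 307.7982482910156), (20.259098052978516, 32.88433074951172), 3.3664605617523193)
235 ................................ddddd.ddddd.........................
238 ............................W.ddddddddddd...........................
241 ........................W....W.dddddddddd........................d..
244 ................W....dd.d....WWWW.dddddd........................d...
247 ..............W.dPPPPPPPPPPPPPPd.W.WW.ddd......................d....
250 .............WWdPPPPPPPPPPPPPPPPP.WW.dddd...dd...................W..
253 .............W.ddddPPPPPPPPPPPPPP.WW.dddd........................W..

[... 394 characters left out ...]
Pdddd..WW.dddddddddddddddddddddddd.........
274 .............W.dddddddPPPPdd.W.....W.ddddddddddddddddddd..W.........
277 ..........W..ddd..........W..........ddddddddddddddd...W............
280 ......W....ddddd........d.............W...ddddddd..W................
283 .......W.ddddddddddddddddd.................WWWWW....................
286 ........dddddddddddddddddd.W........................................
289 ........ddddddddddddddddd.....W.....................................
292 .........ddddddddddddddd.W..........................................
295 ............dddddddddd..............................................
298 ........W......WWWWW................................................
```

```bash
python3 - <<'E'
from h import *
for p,z in [((396,246),.03),((396,246),.02),((391.5,276),.02),((391,282),.012),((391.5,276),.03),((385,262),.02),((403,258),.02)]:
    print(p,z,onz('side',*p,z))
w=cv2.imread('pics/w10.png');
# if visible in wrist
E
```

```text
(396, 246) 0.03 [ 0.7121 -0.2778  0.03  ]
(396, 246) 0.02 [ 0.7154 -0.2683  0.02  ]
(391.5, 276) 0.02 [ 0.6845 -0.3605  0.02  ]
(391, 282) 0.012 [ 0.682 -0.371  0.012]
(391.5, 276) 0.03 [ 0.6817 -0.3687  0.03  ]
(385, 262) 0.02 [ 0.6783 -0.3177  0.02  ]
(403, 258) 0.02 [ 0.7232 -0.3085  0.02  ]
```

```bash
python3 -m jog '[[60,[0.15,-0.01,0],-0.039],[60,[0.3,-0.02,0],-0.078],[60,[0.45,-0.03,0],-0.117],[60,[0.6,-0.04,0],-0.156],[60,[0.8,-0.05,0],-0.195]]' 
python3 -m jog '[[60,[0.14,0.08,0],-0.039],[60,[0.28,0.17,0],-0.078],[60,[0.42,0.25,0],-0.117],[60,[0.55,0.33,0],-0.156],[60,[0.687,0.418,0],-0.195]]'
python3 -m jog '[[60,[0,0,0],0],[60,[0,0,0],0],[60,[0,0,0],0],[60,[0,0,0],0],[60,[0,0,0],0]]'
cat > look.py <<'E'
from h import *
import sys
s=get_state();w=vision.snapshot('wrist');name=sys.argv[1];z=float(sys.argv[2]);cv2.imwrite(f'pics/{name}.png',w)
R0=R.from_rotvec(s['ee_rot']).as_matrix();print('tcp',s['tcp_pos'],'yaw',np.arctan2(R0[1,0],R0[0,0]))
M=vision.camera_model
h=cv2.cvtColor(w,cv2.COLOR_BGR2HSV);m=cv2.inRange(h,(112,40,10),(150,255,200));n,l,st,c=cv2.connectedComponentsWithStats(m)
cam=vision.camera_model('wrist');vision.camera_model=lambda n:cam
for i in range(1,n):
    if st[i][4]>400:
        q=np.argwhere(l==i)[:,::-1].astype(np.float32);r=cv2.minAreaRect(q);b=cv2.boxPoints(r)
        print(st[i],[x for x in r]);print(np.array([onz('wrist',*p,z,s)[:2] for p in b]),onz('wrist',*c[i],z,s)[:2])
# white cap pixels
m2=cv2.inRange(h,(0,0,185),(179,45,255))
np.save('pics/m2.npy',m2)
E
python3 look.py w11 .02
python3 - <<'E'
from h import *
print('white bottle base',onz('side',423,255,0))
print(onz('side',408,250,0.0),onz('side',425,259,0))
E
```

```text
clock: 13.4
tcp_pos: [0.577, -0.3507, 0.4011]
ee_rot: [-2.973, -1.013, 0.001]
force: [0.3, -0.6, 0.7]
width: 0.651
grip_force: 0.0
clock: 13.9
tcp_pos: [0.6974, -0.3377, 0.4006]
ee_rot: [-2.529, -1.863, 0.001]
force: [-0.3, -0.5, -0.5]
width: 0.645
grip_force: 0.0
clock: 14.4
tcp_pos: [0.6948, -0.3386, 0.4021]
ee_rot: [2.535, 1.854, 0.0]
force: [0.3, -0.4, 0.5]
width: 0.647
grip_force: 0.0
tcp [ 0.6948 -0.3386  0.4021] yaw 1.2629117086823032
[ 376   60   56   52 1933] [(404.0882568359375, 85.35293579101562), (48.74966049194336, 55.298118591308594), 75.96376037597656]
[[ 0.7966 -0.2285]
 [ 0.8668 -0.2277]
 [ 0.8636 -0.2875]
 [ 0.7932 -0.2863]] [ 0.8295 -0.2589]
[ 296  180   39   49 1341] [(313.56494140625, 207.17112731933594), (43.228092193603516, 39.958740234375), 39.47245788574219]
[[ 0.6472 -0.3583]
 [ 0.6883 -0.3316]
 [ 0.7165 -0.3758]
 [ 0.6751 -0.4044]] [ 0.6829 -0.3671]
white bottle base [ 0.7811 -0.2847  0.    ]
[ 0.7486 -0.2653  0.    ] [ 0.7823 -0.298   0.    ]
```

```bash
python3 - <<'E'
import cv2
h=cv2.cvtColor(cv2.imread('pics/w11.png'),cv2.COLOR_BGR2HSV)
for v in range(120,280,4):
    print(v,''.join('P' if (112<=p[0]<=150 and p[1]>50 and p[2]<140) else 'W' if p[2]>215 else ',' if p[2]>175 else '.' if p[2]>140 else 'o' if p[2]>90 else 'd' for p in h[v,255:385:2]))
E
```

```text
120 ,,,,,,,,,,,,,,,,,,,,,,,,,,,,,,,,,,,,,,,,,,,.ooooooooooooooooooooo
124 ,,,,,,,,,,,,,,,,,,,,,,,,,,,,,,,,,,,,,,,,,,,.ooooooooooooooooooooo
128 ,,,,,,,,,,,,,,,,,,,,,,,,,,,,,,,,,,,,,,,,,,,oooooooooooooooooooooo
132 ,,,,,,,,,,,,,,,,,,,,,,,,,,,,,,,,,,,,,,,,,,,oooooooooooooooooooooo
136 ,,,,,,,,,,,,,,,,,,,,,,,,,,,,,,,,,,,,,,,,,,.oooooooooooooooooooooo
140 ,,,,,,,,,,,,,,,,,,,,,,,,,,,,,,,,,,,,,,,,,,ooooooooooooooooooooooo
144 ,,,,,,,,,,,,,,,,,,,,,,,,,,,,,,,,,,,,,,,,,,ooooooooooooooooooooooo
148 ,,,,,,,,,,,,,,,,,,,,,,,,,,,,,,,,,,,,,,,,,,ooooooooooooooooooooooo
152 ,,,,,,,,,,,,,,,,,,,,,,,,,,,,,,,,,,,,,,,,,,.oooooooooooooooooooooo
156 ,,,,,,,,,,,,,,,,,,,,,,,,,,,,,,,,,,,,,,,,,,,oooooooooooooooooooooo
160 ,,,,,,,,,,,,,,,,,,,,,,,,,,,,,,,,,,,,,,,,,,,oooooooooooooooooooooo
164 .,,,,,,,,,,,,,,,,,,,,,,,,,,,,,,,,,,,,,,,,,,,.ooooooooooooooooooo,
168 ,o,,,,,,,,,,,,,,,,,,,,,,,,,,,,,,,,,,,,,,,,,,,oooooooooooooooooo,,
172 ,.,,,,,,,,,,,,,,,,,,,,,,,,,,,,,,,,,,,,,,,,,,,,oooooooooooooo,,,,,
176 ,,.,,,,,,,,,,,,,,,,,,,,,,,,,,,,,,,,,,,,,,,,,,,,oooooooooooo,,,,,,
180 ,,,.,,,,,,,,,,,,,,,,,,,,,,,,ooooo.,,,,,,,,,,,,
[... 999 characters left out ...]

240 .odddd,,,,,,,,,..,,,,,,,,,,,,,,,,,,,,,,,,,,,,,,,,,,,,,,,,,ddddo..
244 oddddd.,,,,,,,,,.,,,,,,,,,,,,,,,,,,,,,,,,,,,,,,,,,,,,,,,,,dddddo.
248 dddddd.,,,,,,,,,,.,,,,,,,,,,,,,,,,,,,,,,,,,,,,,,,,,,,,,,,.ddddddo
252 ddddddo,,,,.oo,,,..,,,,,,,,,,,,,,,,,,,,,,,,,,,,,,,,,,,,,,oddddddd
256 dddddd...ooooo.,,,.o,,,,,,,,,,,,,,,,,,,,,,,,,,,,,,,,,,,,,.ddddddd
260 ddddddo.oooooo.,,,,..,,,,,,,,,,,,,,,,.ooooo,,,,,,,,,,,,,,,odddddd
264 dddddW.ooooooo.,,,,,.o,,,,,,,,,,,,,,,.ooooo,,,,,,,,,,,,,,,,dddddd
268 ddddoo.ooooooo.,,,,,,.,,,,,,,,,,,,,,,oooooo,,,,,,,,,,,.,,,,,ddddd
272 ddddddoodoodoo........oo.,,,,.,,,,,.oooooooooo.......ooo..ooodddd
276 oooodddooodddddddddddddddddddddddddddddddddddddddddddoooooooooooo
```

The map shows a plain round purple disc, rows 182–228, cols 297–333, with no cap: seen from above, that's the flat foot. So the bottle is standing upside down on its cap behind the shaker. I'll locate the disc at z = 88 mm.

```bash
python3 - <<'E'
from h import *
s=get_state()
for p in [(315,183),(315,230),(296,210),(333,210),(315,208)]: print(onz('wrist',*p,.088,s))
print(onz('side',395,244,.088),onz('side',391,282,0))
E
```

```text
[ 0.6971 -0.3272  0.088 ]
[ 0.6825 -0.3728  0.088 ]
[ 0.671  -0.3473  0.088 ]
[ 0.7058 -0.3583  0.088 ]
[ 0.6895 -0.351   0.088 ]
[ 0.6923 -0.3267  0.088 ] [ 0.6853 -0.3614  0.    ]
```

```bash
python3 -m jog '[[70,[-0.084,-0.013,0],0.039],[70,[-0.084,-0.013,0],0.078],[70,[-0.084,-0.013,0],0.117],[70,[-0.084,-0.013,0],0.156],[70,[-0.084,-0.013,0],0.195]]' 
python3 -m jog '[[70,[0,0,0],0.039],[70,[0,0,0],0.078],[70,[0,0,0],0.117],[70,[0,0,0],0.156],[70,[0,0,0],0.195]]'
python3 -m jog '[[70,[0,0,0.15],0],[70,[0,0,0.3],0],[70,[0,0,0.5],0],[70,[0,0,0.7],0],[70,[0,0,0.7],0]]'
python3 look.py w12 .088
```

```text
clock: 14.95
tcp_pos: [0.6893, -0.3499, 0.402]
ee_rot: [2.979, 0.997, 0.0]
force: [-0.1, 0.1, 0.0]
width: 0.751
grip_force: 0.0
clock: 15.45
tcp_pos: [0.6893, -0.3499, 0.402]
ee_rot: [3.141, 0.052, 0.0]
force: [0.2, 0.6, 0.3]
width: 0.751
grip_force: 0.0
clock: 15.95
tcp_pos: [0.6889, -0.3496, 0.2921]
ee_rot: [-3.138, -0.06, 0.008]
force: [-0.3, 0.2, -1.0]
width: 0.754
grip_force: 0.0
tcp [ 0.6889 -0.3496  0.2921] yaw 0.038217544903964354
[  79   11  102   99 6222] [(128.31382751464844, 62.24760437011719), (96.38375854492188, 93.18556213378906), 28.810794830322266]
[[ 0.7968 -0.1517]
 [ 0.8539 -0.192 ]
 [ 0.8067 -0.2668]
 [ 0.7555 -0.2356]] [ 0.8028 -0.2161]
[ 292  196   61   62 2974] [(322.0, 226.5), (61.0, 60.0), 90.0]
[[ 0.7122 -0.3323]
 [ 0.7137 -0.3689]
 [ 0.673  -0.3718]
 [ 0.6715 -0.3329]] [ 0.6932 -0.3513]
```

```bash
python3 -m jog '[[70,[0.022,0.01,0],0],[70,[0.022,0.01,0.15],0],[70,[0.022,0.01,0.35],0],[70,[0.022,0.01,0.55],0],[70,[0.022,0.01,0.61],0]]' 8
python3 -m jog '[[30,[0,0,0],0],[20,[0,0,0],0],[20,[0,0,0],0],[20,[0,0,0],0],[20,[0,0,0],0]]' 8
python3 -m jog '[[20,[0,0,-0.03],0],[20,[0,0,-0.2],0],[20,[0,0,-0.4],0],[20,[0,0,-0.7],0],[20,[0,0,-0.7],0]]' 8
python3 look.py w13 .18
```

```text
clock: 16.5
tcp_pos: [0.693, -0.3512, 0.204]
ee_rot: [-3.14, -0.061, 0.002]
force: [0.2, 0.7, -0.2]
width: 0.757
grip_force: 0.0
clock: 17.0
tcp_pos: [0.6932, -0.3513, 0.2067]
ee_rot: [3.14, 0.061, 0.002]
force: [-0.6, 0.6, 5.9]
width: 0.428
grip_force: 8.0
clock: 17.5
tcp_pos: [0.6934, -0.3514, 0.3181]
ee_rot: [3.137, 0.061, 0.012]
force: [0.3, -0.4, -0.4]
width: 0.428
grip_force: 8.0
tcp [ 0.6934 -0.3514  0.3181] yaw 0.038733330796324406
[ 108   41   88   79 4143] [(151.1923370361328, 78.53845977783203), (76.52942657470703, 86.57624816894531), 82.87498474121094]
[[ 0.8011 -0.2507]
 [ 0.7995 -0.2959]
 [ 0.7674 -0.302 ]
 [ 0.765  -0.2588]] [ 0.7813 -0.2785]
[282 259  73  15 748] [(318.0, 266.0), (72.0, 14.0), -0.0]
[[ 0.7006 -0.3365]
 [ 0.7072 -0.3365]
 [ 0.7083 -0.3666]
 [ 0.7017 -0.3671]] [ 0.7041 -0.3517]
[ 267  303  103   30 2860] [(318.0, 317.5), (29.0, 102.0), 90.0]
[[ 0.6848 -0.3296]
 [ 0.6865 -0.3753]
 [ 0.6697 -0.3773]
 [ 0.668  -0.3289]] [ 0.6784 -0.3526]
```

```bash
python3 -m jog '[[20,[-0.2,0.04,0],0],[20,[-0.45,0.08,0],0],[20,[-0.7,0.12,0],0],[20,[-0.9,0.17,0],0],[20,[-0.9,0.17,0],0]]' 8
python3 -m jog '[[20,[-0.09,0.005,0],0],[20,[-0.18,0.007,0],0],[20,[-0.18,0.007,0.12],0],[20,[-0.18,0.007,0.25],0],[20,[-0.18,0.007,0.35],0]]' 8
python3 - <<'E'
from workcell import get_state
s=get_state();print(s['tcp_pos'],s['force'],s['width'])
E
```

```text
clock: 18.05
tcp_pos: [0.5562, -0.3827, 0.3095]
ee_rot: [-3.141, -0.058, 0.003]
force: [0.3, 0.2, -0.8]
width: 0.427
grip_force: 8.0
clock: 18.55
tcp_pos: [0.5322, -0.3836, 0.2557]
ee_rot: [-3.14, -0.061, 0.001]
force: [0.3, 3.7, 13.2]
width: 0.431
grip_force: 8.0
[ 0.53217433 -0.38364027  0.25569549] [ 0.34143474  3.72163699 13.20971595] 0.4312780277775625
```

```bash
python3 -m jog '[[20,[0,0,-0.035],0],[20,[0.053,0,-0.035],0],[20,[0.08,0,-0.04],0],[20,[0.103,0,-0.043],0],[20,[0.13,0,-0.043],0]]' 8
cat > ang.py <<'E'
# wrist purple blob rows near the tool axis and state
from h import *
s=get_state();w=vision.snapshot('wrist');cv2.imwrite('pics/ang_%05d.png'%int(s['clock']*100),w)
h=cv2.cvtColor(w,cv2.COLOR_BGR2HSV);m=cv2.inRange(h,(112,40,10),(150,255,200));m[:,:240]=0;m[:,400:]=0;m[:100]&=0 if 0 else 255
r=np.nonzero(m.sum(1)>255*8)[0]
print('tcp',s['tcp_pos'],'F',s['force'],'w',s['width']*93,'rows',r.min() if len(r) else None,r.max() if len(r) else None, [(int(v),int((m[v]>0).sum())) for v in r[::8]])
E
python3 ang.py
```

```text
clock: 19.05
tcp_pos: [0.5521, -0.3832, 0.2645]
ee_rot: [3.141, 0.061, 0.001]
force: [-0.9, 0.1, -0.8]
width: 0.428
grip_force: 8.0
tcp [ 0.5521 -0.3832  0.2645] F [-0.9017  0.0871 -0.795 ] w 39.849671415310176 rows 228 366 [(228, 10), (236, 11), (303, 81), (311, 103), (319, 105), (327, 104), (366, 10)]
```

```bash
python3 -m jog '[[20,[-0.08,0,0],0],[20,[-0.15,0,0],0],[20,[-0.15,0,0.045],0],[20,[-0.1,0,0.045],0],[20,[-0.06,0,0.04],0]]' 8
python3 ang.py
python3 -m jog '[[20,[0.02,0,-0.01],0],[20,[0.04,0,-0.014],0],[20,[0.06,0,-0.014],0],[20,[0.08,0,-0.014],0],[20,[0.1,0,-0.014],0]]' 8
python3 ang.py
```

```text
clock: 19.6
tcp_pos: [0.5431, -0.3836, 0.258]
ee_rot: [-3.141, -0.06, 0.0]
force: [0.3, -0.7, -0.8]
width: 0.428
grip_force: 8.0
tcp [ 0.5431 -0.3836  0.258 ] F [ 0.3131 -0.6649 -0.7587] w 39.78224680656631 rows 229 358 [(229, 20), (237, 9), (304, 101), (312, 104), (320, 106), (328, 104), (358, 9)]
clock: 20.15
tcp_pos: [0.558, -0.383, 0.2605]
ee_rot: [3.141, 0.061, 0.001]
force: [-1.2, -0.0, -0.4]
width: 0.424
grip_force: 8.0
tcp [ 0.558  -0.383   0.2605] F [-1.1536 -0.0458 -0.4082] w 39.44027846798729 rows 241 354 [(241, 14), (267, 52), (304, 106), (312, 105), (320, 105), (328, 101)]
```

```bash
python3 -m jog '[[20,[0.02,0,0.004],0],[20,[0.04,0,0.01],0],[20,[0.06,0,0.016],0],[20,[0.08,0,0.024],0],[20,[0.09,0,0.03],0]]' 8
python3 ang.py; python3 - <<'E'
import cv2,glob
h=cv2.cvtColor(cv2.imread(sorted(glob.glob('pics/ang_*'))[-1]),cv2.COLOR_BGR2HSV)
for v in range(140,345,6):
    print(v,''.join('P' if (112<=p[0]<=150 and p[1]>40 and p[2]<150) else 'W' if p[2]>200 else ',' if p[2]>150 else 'd' for p in h[v,255:385:3]))
E
```

```text
clock: 20.7
tcp_pos: [0.5714, -0.3825, 0.2556]
ee_rot: [-3.141, -0.061, 0.0]
force: [-1.2, -0.3, 0.3]
width: 0.424
grip_force: 8.0
tcp [ 0.5714 -0.3825  0.2556] F [-1.2051 -0.2901  0.3112] w 39.471375131060775 rows 255 383 [(255, 14), (263, 59), (271, 79), (308, 107), (316, 105), (324, 101), (332, 70), (364, 10)]
140 ,,,,,,,,,,,,,,,,,,,,,,,,,,,,,,,,,,,,,,,,,,,,
146 ,,,,,,,,,,,,,,,,,,,,,,,,,,,,,,,,,,,,,,,,,,,,
152 ,,,,,,,,,,,,,,,,,,,,,,,,,,,,,,,,,,,,,,,,,,,,
158 ,,,,,,,,,,,,,,,,,,,,,,,,,,,,,,,,,,,,,,,,,,,,
164 ,,,,,,,,,,,,,,,,,,,,,,,,,,,,,,,,,,,,,,,,,,,,
170 ,,,,,,,,,,,,,,,,,,,,,,,,,,,,,,,,,,,,,,,,,,,,
176 WWWWWWWWWWWWWWWWWWWWWWWWWWWWWWWWWWWWWWWWWWWW
182 ,dddddddddddddd,,,,ddddd,,,ddddd,,,,ddddd,,,
188 ,,,,,,,,,,,,,,,,,,,,,,,,,,,,,,,,,,,,,,,,,,,,
194 ,,,,,,,,,,,,,,,,,,,,,,,,,,,,,,,,,,,,,,,,,,,,
200 ,,,,,,,,,,,,,,,,,,,,,,,,,,,,,,,,,,,,,,,,,,,,
206 ,,,,,,,,,,,,,,,,,,,,,,,,,,,,,,,,,,,,,,,,,,,,
212 ,,,,,,,,,,,,,,,,,,,,,,,,,,,,,,,,,,,,,,,,,,,,
218 ,,dd,,,,,,,,,,,,,,,,,,,,,dd,,d,,,dddd,,,,,,,
224 dddddddddd,,,,,,,,,,,ddddddddddddddddddd,,,,
230 dddddddddddddddddd,ddddddddddddddddddddddddd
2
[... 229 characters left out ...]
dddddddddddddd
266 ddddddddddPPPPPPPPPPPPPPPPPPPPPPPddddddddddd
272 ddddddddPPPPPPPPPPPPPPPPPPPPPPPPPPPddddddddd
278 dddddddddddddddddddddddddddddddddddddddddddd
284 dddddddddddddddddddddddddddddddddddddddddddd
290 dddddddddddddddddddddddddddddddddddddddddddd
296 dddddddddddddddddddddddddddddddddddddddddddd
302 dddddddddddddddddddddddddddddddddddddddddddd
308 ddddPPPPPPPPPPPPPPPPPPPPPPPPPPPPPPPPPPPddddd
314 ddddPPPPPPPPPPPPPPPPPPPPPPPPPPPPPPPPPPPddddd
320 ddddPPPPPPPPPPPPPPPPPPPPPPPPPPPPPPPPPPPddddd
326 dddd,PPPPPPPPPPPPPPPPPPPPPPPPPPPPPPPPP,ddddd
332 ddddddddddPPPPPPPPPPPPPPPPPPPPPPPddddddddddd
338 dddddddddddddddddddddddddddddddddddddddddddd
344 dddddddddddddddddddddddddddddddddddddddddddd
```

```bash
cat > rim.py <<'E'
from tilt import *
import sys
L=float(sys.argv[1])
k=np.linspace(0,6.28,73)
for ph in range(0,181,10):
    p=np.radians(ph);d=np.array([np.sin(p),0,-np.cos(p)]);e=np.array([np.cos(p),0,np.sin(p)])
    q=np.array([proj(np.array([0,0,.167])+L*d+.02*(np.cos(a)*e+np.sin(a)*np.array([0,1,0])),0) for a in k])
    print(ph,'v',q[:,1].min().round(),q[:,1].max().round(),'width',np.ptp(q[:,0]).round(),'front',proj(np.array([0,0,.167])+L*d+.02*e,0)[1].round())
E
python3 rim.py .054
```

```text
0 v 273.0 360.0 width 110.0 front 273.0
10 v 243.0 347.0 width 113.0 front 243.0
20 v 214.0 327.0 width 115.0 front 214.0
30 v 190.0 303.0 width 114.0 front 190.0
40 v 171.0 274.0 width 111.0 front 171.0
50 v 158.0 245.0 width 107.0 front 158.0
60 v 150.0 216.0 width 102.0 front 150.0
70 v 147.0 192.0 width 96.0 front 147.0
80 v 147.0 172.0 width 90.0 front 147.0
90 v 151.0 159.0 width 85.0 front 151.0
100 v 150.0 157.0 width 80.0 front 157.0
110 v 147.0 165.0 width 75.0 front 165.0
120 v 147.0 175.0 width 71.0 front 175.0
130 v 150.0 186.0 width 68.0 front 186.0
140 v 157.0 199.0 width 65.0 front 199.0
150 v 165.0 211.0 width 63.0 front 211.0
160 v 174.0 225.0 width 61.0 front 225.0
170 v 186.0 239.0 width 59.0 front 239.0
180 v 198.0 253.0 width 58.0 front 253.0
```

```bash
python3 -m jog '[[20,[0.05,0,0],0],[20,[0.12,0,0],0],[20,[0.15,0,-0.005],0],[20,[0.18,0,-0.015],0],[20,[0.21,0,-0.016],0]]' 3.5
python3 ang.py
python3 -m jog '[[20,[0.02,0,0],0],[20,[0.04,0,0],0],[20,[0.06,0,0.004],0],[20,[0.08,0,0.01],0],[20,[0.09,0,0.014],0]]' 3.5
python3 ang.py
```

```text
clock: 21.25
tcp_pos: [0.6031, -0.3812, 0.2584]
ee_rot: [3.141, 0.061, 0.0]
force: [0.6, -0.9, -0.9]
width: 0.429
grip_force: 3.5
tcp [ 0.6031 -0.3812  0.2584] F [ 0.6045 -0.8803 -0.9098] w 39.92971024223156 rows 248 383 [(248, 20), (256, 60), (264, 81), (272, 90), (309, 106), (317, 103), (325, 92), (351, 14), (361, 15), (370, 9)]
clock: 21.8
tcp_pos: [0.6163, -0.3807, 0.2559]
ee_rot: [-3.141, -0.061, 0.0]
force: [0.9, -0.5, -1.8]
width: 0.43
grip_force: 3.5
tcp [ 0.6163 -0.3807  0.2559] F [ 0.8803 -0.4731 -1.7588] w 39.972683391558085 rows 248 379 [(248, 20), (256, 59), (264, 80), (272, 90), (309, 106), (317, 103), (325, 92), (351, 17), (359, 11), (367, 10)]
```

```bash
python3 rim.py .050 | head -4; python3 - <<'E'
from h import *
d=vision.snapshot('side');cv2.imwrite('pics/s11.png',d);h=cv2.cvtColor(d,cv2.COLOR_BGR2HSV)
T=vision.camera_model('side');f=200/np.tan(np.radians(T['fov_y']/2));s=get_state()
def pr(P):
    q=np.linalg.inv(T['T'])@np.append(P,1);return (T['cx']-f*q[0]/q[2]).round(1),(T['cy']+f*q[1]/q[2]).round(1)
P=s['tcp_pos']-[0,0,.167];print('P',P)
for n,dz in(('grasp',0),('tip',-.019),('capend',-.034),('foot',.054)):print(n,pr(P+[0,0,dz]))
print('rail near top',pr([.5515,-.384,.063]),pr([.6095,-.384,.063]))
for v in range(222,300,2):
    print(v,''.join('P' if (112<=p[0]<=150 and p[1]>45 and p[2]<110) else 'W' if p[2]>205 else ',' if p[2]>150 else '.' if p[2]>100 else 'd' for p in h[v,320:400]))
E
```

```text
0 v 267.0 354.0 width 107.0 front 267.0
10 v 240.0 341.0 width 109.0 front 240.0
20 v 215.0 324.0 width 111.0 front 215.0
30 v 193.0 302.0 width 110.0 front 193.0
P [ 0.6162 -0.3807  0.0888]
grasp (np.float64(365.0), np.float64(264.0))
tip (np.float64(364.4), np.float64(270.0))
capend (np.float64(364.0), np.float64(274.6))
foot (np.float64(366.7), np.float64(246.1))
rail near top (np.float64(334.4), np.float64(275.1)) (np.float64(361.3), np.float64(273.5))
222 ....,WWWWWWW,..ddd...,...ddddddddddd.dd.....dddddddddddddd.....,,,,,,,,,,,,,,,,,
224 WWWW,,WWWW,W.d.ddddddddddddddddddddd.......ddddddddddddddd.....,,,,,,,,,,,,,,,,,
226 ,,,,W,......dddddddddddd.dddddddddddd.....,ddddddddddddddd.....,,,,,,,,,,,,,,,,,
228 ,,,WW.dd....ddddddddddddddddddddddddd......ddddddddddddddd.....,,,,,,,,,,,,,,,,,
230 ,,,,,.......dddddddddddddddddd.....ddd.....dddddddddddddd.....,,,,,,,,,,,,,,,,,,
232 ,,,,.d,W....dd...ddddddd..ddd.dddd.dddd................ddd...d,W,,,,,,,,,,,,,,,,
234 ,,,,,..W,,,,dd.............dddddddddddd..ddddddddddddddddddddd,WW,,,,,,,,,,,,,,,
236 ,,,,,,.,W,,,dd.....,,......,..,.ddd,W.dd
[... 1975 characters left out ...]
,,,,,,,,,,,,,,,,,,,,
284 ,,,,,,,,,,,,,,,d,,................................d,,,,,,,,,,,,,,,,,,,,,,,,,,,,,
286 ,,,,,,,,,,,,,,,.,..................................,,,,,,,,,,,,,,,,,,,,,,,,,,,,,
288 ,,,,,,,,,,,,,,,..WW,d.............................,W,,,,,,,,,,,,,,,,,,,,,,,,,,,,
290 ,,,,,,,,,,,,,,,,d,W,.............................,WW,,,,,,,.,,,,,,,,,,,,,,,,,,,,
292 ...ddd,,,W,,,,,W..............dPd............d...d,WW,,,,,,,,,,,,,,,,,,,,,,,,,,,
294 ........d.dd,,,,............ddPPd............dPd..,WWW,,W,,W,,,,,,,,,,,,,,,,,,,,
296 ............................dPPPP....,,,,,,.dPPPd.d,WW,,W,,,,,,,,,,,,,,,,,,,,,,,
298 ...........................dPPPPPPP..,,,,..dPPPPP.d,W,W,,,,,,,,W,,,,,,,,,,,,,,,,
```

```bash
python3 - <<'E'
import cv2,glob
h=cv2.cvtColor(cv2.imread(sorted(glob.glob('pics/ang_*'))[-1]),cv2.COLOR_BGR2HSV)
for v in range(200,380,6):
    print(v,''.join(('P' if p[1]>90 else 'p') if (112<=p[0]<=150 and p[1]>40) else str(min(9,p[2]//26)) for p in h[v,240:400:3]))
s=cv2.cvtColor(cv2.imread('pics/s11.png'),cv2.COLOR_BGR2HSV)
print([s[v,u].tolist() for v,u in((258,348),(262,352),(266,350),(270,352))])
E
```

```text
200 666666666666666666666666666666666666666666666666666666
206 666666666666666666666666666666666666666666666666666666
212 666666666666666666666666666666666666666666666666666666
218 666666644446666666666666666445556644455556666666666666
224 666666444444456666666666666434444444444444444466666666
230 666666444344443444344443434333344344433333333434444444
236 666663333333321333333333333333333333341233333333343333
242 455533333333211333333333333333333333331133333333333332
248 18533333333311144444443pppppp3344444441113333333333411
254 133333333331111442pPPPpPpPPppPPPpPp2331111333333333311
260 23333333332111ppPPPPPPPPPPPPPPPPPPPPPPp111233334444434
266 3233333333111PPPPPPPPPPPPPPPPPPPPPPPPPPP11133344444354
272 11122222211pppppPPPPPPPPPPPPPPPPPPPPPPppP1112222222111
278 122222222222222222222222222222222222222222222222222222
284 122333333333333333333333333333333333333333333333333333
290 223333333333333333333333333333333333333333333333333333
296 223333333333333333333333333333333333333333333333333333
302 211322222222222222222222222222222222222222222222231133
308 200322332PPPPPPPPPPPPPPPPPPPPPPPPPPPPPPPPPPP2333330044
314 000332222pPPPPPPPPPPPPPPPPPPPPPPPPPPPPPPPPP23223321002
320 0001222234PPPPPPPPPPPPPPPPPPPPPPPPPPPPPPPPP72233220010
326 01012332466PPPPPPPPPPPPPPPPPPPPPPPPPPPPPPP664232210000
332 22233333344421pPPPPPPPPPPPPPPPPPPPPPPpp134443222223333
338 222222332222222222222222222223322222222222222222222222
344 222222222222222222222222222222222222222222222222222222
350 000p00000000000011111111111111111111010100000000000000
356 00100000010000000p0000000p000p100000000000000000000000
362 100010000p0000000000000010p000p000000000p0000000000000
368 1000000p000000000000000p0000000p0p0p000000000100000000
374 10000000000000001000000000000000000000000000000p000000
[[128, 77, 63], [130, 84, 67], [131, 77, 66], [132, 81, 63]]
```

```bash
for L in .025 .035 .042; do echo L $L; python3 rim.py $L | sed -n 1,8p; done
```

```text
L .025
0 v 241.0 319.0 width 90.0 front 241.0
10 v 229.0 315.0 width 90.0 front 229.0
20 v 219.0 308.0 width 91.0 front 219.0
30 v 210.0 300.0 width 90.0 front 210.0
40 v 204.0 289.0 width 90.0 front 204.0
50 v 200.0 277.0 width 89.0 front 200.0
60 v 198.0 264.0 width 87.0 front 198.0
70 v 198.0 251.0 width 85.0 front 198.0
L .035
0 v 250.0 332.0 width 96.0 front 250.0
10 v 233.0 324.0 width 97.0 front 233.0
20 v 217.0 314.0 width 98.0 front 217.0
30 v 204.0 301.0 width 97.0 front 204.0
40 v 194.0 285.0 width 96.0 front 194.0
50 v 187.0 267.0 width 94.0 front 187.0
60 v 183.0 249.0 width 92.0 front 183.0
70 v 181.0 232.0 width 89.0 front 181.0
L .042
0 v 258.0 341.0 width 101.0 front 258.0
10 v 236.0 332.0 width 102.0 front 236.0
20 v 216.0 318.0 width 103.0 front 216.0
30 v 199.0 301.0 width 103.0 front 199.0
40 v 186.0 281.0 width 101.0 front 186.0
50 v 177.0 260.0 width 99.0 front 177.0
60 v 171.0 238.0 width 95.0 front 171.0
70 v 169.0 218.0 width 92.0 front 169.0
```

```bash
python3 - <<'E'
from h import *
T=vision.camera_model('side');f=200/np.tan(np.radians(T['fov_y']/2))
def pr(P):
    q=np.linalg.inv(T['T'])@np.append(P,1);return [round(float(x),1) for x in (T['cx']-f*q[0]/q[2],T['cy']+f*q[1]/q[2])]
for x in(.579,.654):print('body',pr([x,-.475,.154]),pr([x,-.475,.20]),pr([x,-.287,.154]))
for px in((345,263),(350,256),(354,272),(356,264)):
    o,d=ray('side',*px); print(px,[ (o+d*(y-o[1])/d[1]).round(4).tolist() for y in(-.361,-.381,-.401)])
print(pr([.622,-.381,.139]),get_state()['tcp_pos'])
E
```

```text
body [355.3, 280.2] [356.6, 263.1] [343.1, 212.6]
body [396.1, 277.7] [399.0, 260.6] [377.1, 210.8]
(345, 263) [[0.5767, -0.361, 0.0736], [0.5735, -0.381, 0.0962], [0.5703, -0.401, 0.1187]]
(350, 256) [[0.5868, -0.361, 0.0949], [0.5832, -0.381, 0.1167], [0.5797, -0.401, 0.1385]]
(354, 272) [[0.5979, -0.361, 0.0422], [0.5939, -0.381, 0.0658], [0.59, -0.401, 0.0894]]
(356, 264) [[0.601, -0.361, 0.0683], [0.597, -0.381, 0.091], [0.5929, -0.401, 0.1137]]
[369.4, 247.4] [ 0.6162 -0.3807  0.2558]
```

The side map resolves it: the bottle is tilted about 40° with the cap down towards the robot and the foot up between the fingers. Moving it back 35 mm and opening slightly will let it settle across the rails as at the start, with the fingers caging it.

```bash
python3 -m jog '[[20,[0,0,-0.1],0],[20,[-0.12,0,-0.1],0],[20,[-0.24,0,-0.1],0],[20,[-0.24,0,-0.05],0],[20,[-0.24,0,-0.03],0]]' 4
python3 ang.py
python3 -m jog '[[48,[0,0,0],0],[48,[0,0,0],0],[48,[0,0,0],0],[48,[0,0,0],0],[48,[0,0,0],0]]' 4
python3 ang.py; python3 - <<'E'
from h import *
d=vision.snapshot('side');cv2.imwrite('pics/s12.png',d);h=cv2.cvtColor(d,cv2.COLOR_BGR2HSV)
for v in range(236,290,2):
    print(v,''.join('P' if (112<=p[0]<=150 and p[1]>45 and p[2]<110) else str(min(9,p[2]//26)) for p in h[v,310:390]))
E
```

```text
clock: 22.4
tcp_pos: [0.58, -0.3822, 0.2609]
ee_rot: [3.141, 0.06, 0.001]
force: [0.7, 1.1, -0.9]
width: 0.429
grip_force: 4.0
tcp [ 0.58   -0.3822  0.2609] F [ 0.7476  1.0818 -0.9152] w 39.94067682188206 rows 248 368 [(248, 16), (256, 59), (264, 79), (272, 91), (309, 105), (317, 102), (325, 93), (352, 15), (367, 11)]
clock: 22.95
tcp_pos: [0.5802, -0.3821, 0.2607]
ee_rot: [3.141, 0.061, 0.0]
force: [0.4, 0.4, 0.2]
width: 0.515
grip_force: 0.0
tcp [ 0.5802 -0.3821  0.2607] F [0.4394 0.3972 0.1534] w 47.92660942005622 rows 154 273 [(154, 24), (162, 72), (170, 79), (178, 79), (186, 77), (194, 77), (202, 77), (210, 76), (218, 75), (226, 74), (234, 73), (242, 72), (250, 72), (258, 72), (266, 69)]
236 66667676767777774687763222255211111111121111221111111137877777777777777777777777
238 76677777677777774686663222235311111111121222233332111115777777777777777777777777
240 77777777777776677578763222225421112565555898777775321112787777777777777777777777
242 77677777677777777468674222223631112444324687777776421111344577777777777777777777
244 777677777777777775654433222225321221112111111111112222
[... 1196 characters left out ...]
54555577777777777777
274 77775444444444444443566666655555355555555555555555555555555556566677777777777777
276 77775444444444444444456555545555445555555555543333344434443777777677777777777777
278 77777534444444444444344434444443PPP345555555544443444444443777777777777777777777
280 77777775344444444444444444544444444445555555544444444334444777777767777777777777
282 77777775444444444444444444454444444445544444444444345444444367777777777777777777
284 77777775344444444444444444454444444444444444434444435643444477777777777777777777
286 77777775444444444444444443444444444444444444455555555675334777777777777777777777
288 77777777544444444444444444444444444444444444555555555565477777777777777777777777
```

```bash
python3 - <<'E'
from h import *
s=get_state()
for z in(.103,.083,.063): print(z,onz('wrist',318,153,z,s),onz('wrist',282,200,z,s),onz('wrist',359,200,z,s))
E
python3 - <<'E'
import cv2,glob
h=cv2.cvtColor(cv2.imread(sorted(glob.glob('pics/ang_*'))[-1]),cv2.COLOR_BGR2HSV)
for v in range(140,345,8):
    print(v,''.join(('P' if p[1]>60 else 'p') if (112<=p[0]<=150 and p[1]>35) else str(min(9,p[2]//26)) for p in h[v,240:400:3]))
E
```

```text
0.103 [ 0.6355 -0.38    0.103 ] [ 0.6134 -0.3644  0.103 ] [ 0.6148 -0.3997  0.103 ]
0.083 [ 0.6337 -0.3801  0.083 ] [ 0.6084 -0.3622  0.083 ] [ 0.61   -0.4026  0.083 ]
0.063 [ 0.6319 -0.3802  0.063 ] [ 0.6034 -0.36    0.063 ] [ 0.6052 -0.4056  0.063 ]
140 777777777777777777777777777777777777777777777777777777
148 777777777777777777777777777777777777777777777777777777
156 7777777777777777766pPPPPPPPPPPPPPp67777777777777777777
164 77777777777775PPPPPPPPPPPPPPPPPPPPPPPPp447777777777777
172 7777777777777PPPPPPPPPPPPPPPPPPPPPPPPPP444445777777777
180 7777777777777PPPPPPPPPPPPPPPPPPPPPPPPPP444444477777777
188 8888888889888PPPPPPPPPPPPPPPPPPPPPPPPPP555558888888888
196 6666677766664PPPPPPPPPPPPPPPPPPPPPPPPPP444444777777777
204 77777777777775PPPPPPPPPPPPPPPPPPPPPPPPP444444777777777
212 77777777777776PPPPPPPPPPPPPPPPPPPPPPPPP444445777777777
220 77777774444445PPPPPPPPPPPPPPPPPPPPPPPPp444445777777777
228 77777774444444PPPPPPPPPPPPPPPPPPPPPPPPp444444444444444
236 77744444443124PPPPPPPPPPPPPPPPPPPPPPPP3421344443444444
244 64444444431114pPPPPPPPPPPPPPPPPPPPPPPP3411134344443434
252 444444443111143PPPPPPPPPPPPPPPPPPPPPPP44p1113444434444
260 444344431111344PPPPPPPPPPPPPPPPPPPPPPP4431111344444444
268 334434211113444PPPPPPPPPPPPPPPPPPPPPP44442111124444444
276 333333333333332222222222222222222222222222233333333333
284 333333333333333333333333333333333333333333333333333333
292 333333333444344444444444444444444444444443333344333333
300 333333333333333333333333333333333333333333333333333333
308 333333137744444444444444555554444444444444644213333333
316 333333777777444444444444444455544444664444777773333333
324 333337777777777777777777777777777777777777777744333332
332 344434444445566666777777777777677766666655543333333333
340 443333333333333333333333333333333333333333333333333333
```

```bash
python3 -m jog '[[48,[0,0,0.03],0],[48,[0,0,0.055],0],[30,[0,0,0.055],0],[20,[0,0,0.055],0],[20,[0,0,0.055],0]]' 6
python3 -m jog '[[20,[0,0,-0.05],0],[20,[0,0,-0.12],0],[20,[0,0,-0.2],0],[20,[-0.15,0,-0.25],0],[20,[-0.3,0,-0.25],0]]' 6
python3 -m jog '[[20,[-0.15,0,0],0],[20,[-0.29,0,0],0],[20,[-0.29,0,0.05],0],[20,[-0.29,0,0.1],0],[20,[-0.29,0,0.12],0]]' 6
python3 ang.py; python3 rim.py .054 | sed -n 7,19p
```

```text
clock: 23.55
tcp_pos: [0.5801, -0.3821, 0.2523]
ee_rot: [-3.141, -0.061, 0.0]
force: [-0.3, 0.1, -1.6]
width: 0.429
grip_force: 6.0
clock: 24.05
tcp_pos: [0.535, -0.3839, 0.2924]
ee_rot: [3.139, 0.062, 0.003]
force: [-0.0, 0.6, 0.3]
width: 0.426
grip_force: 6.0
clock: 24.55
tcp_pos: [0.4921, -0.3854, 0.2712]
ee_rot: [-3.141, -0.061, 0.0]
force: [0.3, 0.1, -0.2]
width: 0.431
grip_force: 6.0
tcp [ 0.4921 -0.3854  0.2712] F [ 0.2667  0.0577 -0.2308] w 40.08751820410159 rows 155 273 [(155, 16), (163, 76), (171, 83), (179, 83), (187, 82), (195, 82), (203, 80), (211, 80), (219, 80), (227, 78), (235, 77), (243, 77), (251, 77), (259, 75), (267, 72)]
60 v 150.0 216.0 width 102.0 front 150.0
70 v 147.0 192.0 width 96.0 front 147.0
80 v 147.0 172.0 width 90.0 front 147.0
90 v 151.0 159.0 width 85.0 front 151.0
100 v 150.0 157.0 width 80.0 front 157.0
110 v 147.0 165.0 width 75.0 front 165.0
120 v 147.0 175.0 width 71.0 front 175.0
130 v 150.0 186.0 width 68.0 front 186.0
140 v 157.0 199.0 width 65.0 front 199.0
150 v 165.0 211.0 width 63.0 front 211.0
160 v 174.0 225.0 width 61.0 front 225.0
170 v 186.0 239.0 width 59.0 front 239.0
180 v 198.0 253.0 width 58.0 front 253.0
```

```bash
python3 -m jog '[[20,[0,0,0.08],0],[20,[0,0,0.155],0],[20,[0.03,0,0.155],0],[20,[0.045,0,0.13],0],[20,[0.06,0,0.1],0]]' 6
python3 ang.py
python3 -m jog '[[20,[0.01,0,-0.02],0],[20,[0.02,0,-0.035],0],[20,[0.03,0,-0.05],0],[20,[0.04,0,-0.06],0],[20,[0.04,0,-0.06],0]]' 6
python3 ang.py
```

```text
clock: 25.1
tcp_pos: [0.5011, -0.3852, 0.2572]
ee_rot: [-3.141, -0.061, 0.0]
force: [-0.1, 0.2, -0.9]
width: 0.428
grip_force: 6.0
tcp [ 0.5011 -0.3852  0.2572] F [-0.0606  0.1769 -0.9385] w 39.76151301413331 rows 157 273 [(157, 37), (165, 79), (173, 85), (181, 83), (189, 83), (197, 82), (205, 81), (213, 80), (221, 79), (229, 79), (237, 78), (245, 78), (253, 77), (261, 76), (269, 75)]
clock: 25.65
tcp_pos: [0.5068, -0.385, 0.2661]
ee_rot: [3.141, 0.061, 0.0]
force: [0.3, -0.3, -1.2]
width: 0.428
grip_force: 6.0
tcp [ 0.5068 -0.385   0.2661] F [ 0.3101 -0.3489 -1.1503] w 39.83707794367033 rows 157 273 [(157, 36), (165, 79), (173, 83), (181, 83), (189, 83), (197, 82), (205, 81), (213, 80), (221, 80), (229, 79), (237, 77), (245, 78), (253, 78), (261, 75), (269, 75)]
```

```bash
python3 -m jog '[[20,[-0.06,0,0],0],[20,[-0.1,0,0.03],0],[20,[-0.1,0,0.09],0],[20,[-0.1,0,0.125],0],[20,[-0.1,0,0.125],0]]' 6
python3 -m jog '[[20,[0.02,0,0],0],[20,[0.04,0,0],0],[20,[0.05,0,0],0],[20,[0.06,0,0],0],[20,[0.06,0,0],0]]' 6
python3 ang.py
```

```text
clock: 26.2
tcp_pos: [0.4915, -0.3855, 0.246]
ee_rot: [-3.14, -0.061, 0.002]
force: [-0.0, 0.1, -0.9]
width: 0.427
grip_force: 6.0
clock: 26.7
tcp_pos: [0.5008, -0.3852, 0.2471]
ee_rot: [-3.141, -0.061, 0.0]
force: [-0.6, -1.4, -0.3]
width: 0.426
grip_force: 6.0
tcp [ 0.5008 -0.3852  0.2471] F [-0.6265 -1.3767 -0.3254] w 39.603253167461816 rows 156 273 [(156, 13), (164, 77), (172, 84), (180, 83), (188, 83), (196, 82), (204, 81), (212, 81), (220, 79), (228, 79), (236, 78), (244, 78), (252, 78), (260, 76), (268, 76)]
```

```bash
python3 -m jog '[[20,[0.01,0,0],0],[20,[0.02,0,0],0],[20,[0.03,0,0],0],[20,[0.03,0,0],0],[20,[0.03,0,0],0]]' 6
python3 ang.py
```

```text
clock: 27.25
tcp_pos: [0.5046, -0.3852, 0.247]
ee_rot: [-3.141, -0.06, 0.003]
force: [-8.2, 0.7, 2.5]
width: 0.427
grip_force: 6.0
tcp [ 0.5046 -0.3852  0.247 ] F [-8.1507  0.6994  2.5002] w 39.69304681556153 rows 162 273 [(162, 18), (170, 77), (178, 84), (186, 84), (194, 82), (202, 82), (210, 81), (218, 80), (226, 80), (234, 79), (242, 79), (250, 78), (258, 77), (266, 75)]
```

```bash
python3 -m jog '[[20,[0.015,0,-0.03],0],[20,[0.03,0,-0.06],0],[20,[0.045,0,-0.09],0],[20,[0.06,0,-0.117],0],[20,[0.06,0,-0.117],0]]' 6
python3 ang.py
```

```text
clock: 27.8
tcp_pos: [0.5146, -0.3847, 0.2655]
ee_rot: [3.14, 0.061, 0.002]
force: [0.3, 0.2, -0.9]
width: 0.426
grip_force: 6.0
tcp [ 0.5146 -0.3847  0.2655] F [ 0.269   0.1813 -0.8506] w 39.641046536075805 rows 169 308 [(169, 9), (177, 77), (185, 77), (193, 77), (201, 77), (209, 77), (217, 77), (225, 77), (233, 77), (241, 79), (249, 78), (257, 77), (265, 77), (273, 35)]
```

```bash
python3 -m jog '[[20,[-0.03,0,0],0],[20,[-0.06,0,0.02],0],[20,[-0.06,0,0.05],0],[20,[-0.04,0,0.05],0],[20,[-0.02,0,0.05],0]]' 6
python3 ang.py
python3 -m jog '[[20,[0.03,0,-0.01],0],[20,[0.04,0,-0.03],0],[20,[0.055,0,-0.05],0],[20,[0.07,0,-0.07],0],[20,[0.07,0,-0.07],0]]' 6
python3 ang.py
```

```text
clock: 28.35
tcp_pos: [0.5113, -0.3848, 0.2569]
ee_rot: [-3.141, -0.06, 0.0]
force: [-6.4, -0.0, 2.8]
width: 0.43
grip_force: 6.0
tcp [ 0.5113 -0.3848  0.2569] F [-6.3586 -0.0014  2.759 ] w 39.966387095882865 rows 169 308 [(169, 12), (177, 77), (185, 77), (193, 77), (201, 77), (209, 77), (217, 77), (225, 77), (233, 77), (241, 78), (249, 77), (257, 76), (265, 77), (273, 34)]
clock: 28.9
tcp_pos: [0.5221, -0.3844, 0.2683]
ee_rot: [3.14, 0.061, 0.002]
force: [0.2, 0.6, -0.8]
width: 0.423
grip_force: 6.0
tcp [ 0.5221 -0.3844  0.2683] F [ 0.209   0.5981 -0.7508] w 39.33425360423463 rows 172 314 [(172, 30), (180, 70), (188, 75), (196, 75), (204, 75), (212, 75), (220, 75), (228, 75), (236, 77), (244, 77), (252, 77), (260, 77), (268, 77), (306, 43), (314, 16)]
```

```bash
for L in .038 .043 .048; do echo L $L; python3 rim.py $L | sed -n 9,15p; done
python3 - <<'E'
import cv2,glob
h=cv2.cvtColor(cv2.imread(sorted(glob.glob('pics/ang_*'))[-1]),cv2.COLOR_BGR2HSV)
for v in list(range(160,276,5))+list(range(300,336,5)):
    print(v,''.join(('P' if p[1]>60 else 'p') if (112<=p[0]<=150 and p[1]>35) else str(min(9,p[2]//26)) for p in h[v,240:400:3]))
E
```

```text
L .038
80 v 177.0 210.0 width 87.0 front 177.0
90 v 180.0 197.0 width 83.0 front 180.0
100 v 185.0 187.0 width 79.0 front 185.0
110 v 180.0 192.0 width 76.0 front 192.0
120 v 177.0 200.0 width 73.0 front 200.0
130 v 176.0 209.0 width 71.0 front 209.0
140 v 178.0 219.0 width 68.0 front 219.0
L .043
80 v 168.0 199.0 width 88.0 front 168.0
90 v 171.0 185.0 width 84.0 front 171.0
100 v 175.0 176.0 width 80.0 front 176.0
110 v 169.0 183.0 width 76.0 front 183.0
120 v 167.0 192.0 width 73.0 front 192.0
130 v 168.0 202.0 width 70.0 front 202.0
140 v 171.0 212.0 width 67.0 front 212.0
L .048
80 v 158.0 187.0 width 89.0 front 158.0
90 v 162.0 173.0 width 84.0 front 162.0
100 v 164.0 167.0 width 80.0 front 167.0
110 v 159.0 175.0 width 76.0 front 175.0
120 v 158.0 184.0 width 72.0 front 184.0
130 v 160.0 195.0 width 69.0 front 195.0
140 v 164.0 206.0 width 66.0 front 206.0
160 888888888888888888887888877887777778777777777777777777
165 888888888888888888888888888888888888888888888888888888
170 888888888888888888888877777777788888888878888888878788
175 88888888877777775PPPPPPPPPPPPPPPPPPP5666666
[... 963 characters left out ...]
44444443111PPPPPPPPPPPPPPPPPPPPPPPPP111455544555545
265 34444444441111PPPPPPPPPPPPPPPPPPPPPPPPP111155555555445
270 33444444421111PPPPPPPPPPPPPPPPPPPPPPPPP111134455555355
275 222333322222222222222222222222222222222222222222333333
300 233333333333333333333333333333333333333333333333333333
305 3114333331188888885PPPPPPPPPPPPPPP68888998113333441145
310 2p143333314888888887pPPPPPPPPPPP3788888899213333341155
315 111333333788888888865554443344555588888888984333331111
320 111233333888888888865666666666665688888888883333321111
325 111133336888888888865666667666665688888888854433311111
330 211133338888888888875666666666665688888885555433311122
335 444433333344443333333333333333333444433333333333333333
```

```bash
python3 -m jog '[[20,[-0.055,0,0.01],0],[20,[-0.055,0,0.05],0],[20,[-0.05,0,0.065],0],[20,[-0.02,0,0.065],0],[20,[0.005,0,0.06],0]]' 8
python3 ang.py
python3 -m jog '[[20,[0.02,0,-0.01],0],[20,[0.035,0,-0.025],0],[20,[0.05,0,-0.04],0],[20,[0.065,0,-0.05],0],[20,[0.065,0,-0.05],0]]' 8
python3 ang.py
```

```text
clock: 29.45
tcp_pos: [0.5223, -0.3846, 0.2587]
ee_rot: [-3.141, -0.06, 0.003]
force: [-9.7, 0.2, 6.5]
width: 0.43
grip_force: 8.0
tcp [ 0.5223 -0.3846  0.2587] F [-9.6623  0.2457  6.5012] w 39.985713924027394 rows 178 320 [(178, 31), (186, 70), (194, 74), (202, 74), (210, 75), (218, 75), (226, 75), (234, 76), (242, 76), (250, 77), (258, 77), (266, 76), (303, 30), (311, 47), (319, 29)]
clock: 30.0
tcp_pos: [0.5325, -0.3839, 0.2663]
ee_rot: [3.141, 0.061, 0.0]
force: [-0.8, 0.5, -1.2]
width: 0.427
grip_force: 8.0
tcp [ 0.5325 -0.3839  0.2663] F [-0.7803  0.5373 -1.2121] w 39.74350044942907 rows 182 323 [(182, 25), (190, 61), (198, 69), (206, 71), (214, 72), (222, 73), (230, 73), (238, 76), (246, 75), (254, 77), (262, 77), (270, 77), (307, 70), (315, 52), (323, 24)]
```

```bash
python3 -m jog '[[20,[-0.04,0,0.005],0],[20,[-0.04,0,0.03],0],[20,[-0.02,0,0.033],0],[20,[0.01,0,0.03],0],[20,[0.03,0,0.025],0]]' 8
python3 ang.py
python3 -m jog '[[20,[0.015,0,-0.005],0],[20,[0.03,0,-0.012],0],[20,[0.045,0,-0.018],0],[20,[0.06,0,-0.02],0],[20,[0.06,0,-0.02],0]]' 8
python3 ang.py
```

```text
clock: 30.55
tcp_pos: [0.5366, -0.3839, 0.2625]
ee_rot: [3.141, 0.06, 0.0]
force: [-4.8, -0.4, 3.0]
width: 0.422
grip_force: 8.0
tcp [ 0.5366 -0.3839  0.2625] F [-4.7657 -0.3918  3.0274] w 39.23580982516224 rows 188 327 [(188, 16), (196, 55), (204, 67), (212, 70), (220, 71), (228, 73), (236, 73), (244, 75), (252, 76), (260, 77), (268, 78), (305, 79), (313, 73), (321, 55)]
clock: 31.1
tcp_pos: [0.5459, -0.3834, 0.2653]
ee_rot: [-3.141, -0.061, -0.0]
force: [-3.1, -0.2, 0.9]
width: 0.429
grip_force: 8.0
tcp [ 0.5459 -0.3834  0.2653] F [-3.1066 -0.1597  0.9316] w 39.91876818855566 rows 195 326 [(195, 15), (203, 52), (211, 63), (219, 67), (227, 70), (235, 71), (243, 73), (251, 75), (259, 75), (267, 77), (304, 81), (312, 78), (320, 66)]
```

```bash
python3 -m jog '[[20,[0.015,0,0],0],[20,[0.03,0,0],0],[20,[0.045,0,0],0],[20,[0.06,0,0],0],[20,[0.06,0,0],0]]' 8
python3 ang.py
for L in .030 .035 .040; do echo L $L; python3 rim.py $L | sed -n 13,19p; done
```

```text
clock: 31.65
tcp_pos: [0.5549, -0.3831, 0.2654]
ee_rot: [3.141, 0.061, 0.0]
force: [-2.2, 1.2, 3.0]
width: 0.427
grip_force: 8.0
tcp [ 0.5549 -0.3831  0.2654] F [-2.2088  1.2006  2.9513] w 39.72559385412702 rows 204 324 [(204, 19), (212, 49), (220, 61), (228, 66), (236, 68), (244, 71), (252, 73), (260, 75), (268, 77), (305, 83), (313, 79), (321, 25)]
L .030
120 v 192.0 213.0 width 74.0 front 213.0
130 v 190.0 221.0 width 72.0 front 221.0
140 v 190.0 229.0 width 70.0 front 229.0
150 v 192.0 239.0 width 69.0 front 239.0
160 v 195.0 248.0 width 67.0 front 248.0
170 v 201.0 258.0 width 66.0 front 258.0
180 v 207.0 268.0 width 65.0 front 268.0
L .035
120 v 182.0 205.0 width 74.0 front 205.0
130 v 181.0 213.0 width 71.0 front 213.0
140 v 182.0 223.0 width 69.0 front 223.0
150 v 186.0 233.0 width 67.0 front 233.0
160 v 191.0 243.0 width 66.0 front 243.0
170 v 197.0 254.0 width 65.0 front 254.0
180 v 205.0 265.0 width 64.0 front 265.0
L .040
120 v 173.0 197.0 width 73.0 front 197.0
130 v 173.0 206.0 width 70.0 front 206.0
140 v 175.0 216.0 width 68.0 front 216.0
150 v 180.0 227.0 width 66.0 front 227.0
160 v 186.0 238.0 width 64.0 front 238.0
170 v 194.0 250.0 width 63.0 front 250.0
180 v 203.0 261.0 width 62.0 front 261.0
```

```bash
python3 -m jog '[[20,[0,0,-0.05],0],[20,[0,0,-0.09],0],[20,[0.08,0,-0.09],0],[20,[0.16,0,-0.09],0],[20,[0.17,0,-0.09],0]]' 8
python3 ang.py
python3 - <<'E'
from h import *
d=vision.snapshot('side');cv2.imwrite('pics/s13.png',d);h=cv2.cvtColor(d,cv2.COLOR_BGR2HSV)
for v in range(250,292,2):
    print(v,''.join('P' if (112<=p[0]<=150 and p[1]>45 and p[2]<110) else str(min(9,p[2]//26)) for p in h[v,320:390]))
E
python3 -m jog '[[20,[0,0,0.03],0],[20,[0,0,0.07],0],[20,[0,0,0.1],0],[20,[0,0,0.12],0],[20,[0,0,0.12],0]]' 8
python3 ang.py
```

```text
clock: 32.2
tcp_pos: [0.5816, -0.3818, 0.2785]
ee_rot: [-3.141, -0.062, -0.0]
force: [0.2, -0.8, -0.6]
width: 0.429
grip_force: 8.0
tcp [ 0.5816 -0.3818  0.2785] F [ 0.1576 -0.8361 -0.5533] w 39.87654631206762 rows 204 325 [(204, 21), (212, 49), (220, 62), (228, 66), (236, 68), (244, 71), (252, 74), (260, 76), (268, 77), (305, 83), (313, 79), (321, 26)]
250 7777777754443P22342212211212221122121221212112212111343222477777777777
252 7777777753453PP2232121122211221222121211211121121222322322237777777777
254 7777777753464PPP221111122222122211122122121211234323333332247777777777
256 77777777754873PPPP2212221221122322121112111222221222111111167777777777
258 777777777537962PPP3212222222222221222122112211111111122222367777777777
260 7777777777458863PP4311111111111122222222233344444555555555467777777777
262 7777777777537976544555434455555555555555555555555554332455777777777777
264 7777777777746877654455555555555555555555555555555554334556777777777777
266 7777777777754447785553222455555555555555555555555555445556777777777777
268 77767777777534443345555555555555555555455555555566667677777777777
[... 482 characters left out ...]
444444444444436775358877777777777777777777777777
284 4444444444444444444444444444444444446777537966777777777777777777777777
286 4444444444444443444444444444444444455555554687777777777777777777777777
288 4444444444444444444444444444444444555555555566777777777777777777777777
290 4444444444444444344444444444444434555555555547877777777777756777777777
clock: 32.8
tcp_pos: [0.58, -0.3822, 0.2608]
ee_rot: [-3.141, -0.061, -0.0]
force: [-0.4, 1.6, 0.1]
width: 0.43
grip_force: 8.0
tcp [ 0.58   -0.3822  0.2608] F [-0.3518  1.5572  0.1142] w 40.02123364103598 rows 204 325 [(204, 20), (212, 49), (220, 60), (228, 66), (236, 68), (244, 71), (252, 74), (260, 76), (268, 77), (305, 83), (313, 81), (321, 22)]
```

```bash
python3 -m jog '[[20,[0,0,0.01],0],[20,[0,0,0.02],0],[20,[0,0,0.03],0],[20,[0,0,0.03],0],[20,[0,0,0.03],0]]' 5
python3 ang.py
```

```text
clock: 33.35
tcp_pos: [0.5804, -0.3822, 0.2573]
ee_rot: [3.14, 0.061, 0.003]
force: [2.4, 0.6, 5.1]
width: 0.426
grip_force: 5.0
tcp [ 0.5804 -0.3822  0.2573] F [2.4128 0.5815 5.0597] w 39.61362734098479 rows 204 324 [(204, 18), (212, 48), (220, 61), (228, 67), (236, 70), (244, 73), (252, 75), (260, 77), (268, 79), (305, 85), (313, 48), (321, 17)]
```

```bash
python3 -m jog '[[20,[0.015,0,0],0],[20,[0.03,0,0],0],[20,[0.045,0,0],0],[20,[0.045,0,0.008],0],[20,[0.045,0,0.015],0]]' 5
python3 ang.py
```

```text
clock: 33.9
tcp_pos: [0.5871, -0.3819, 0.2547]
ee_rot: [3.141, 0.061, 0.001]
force: [-0.2, 0.5, 7.9]
width: 0.431
grip_force: 5.0
tcp [ 0.5871 -0.3819  0.2547] F [-0.1676  0.4749  7.8572] w 40.09272091999818 rows 211 329 [(211, 14), (219, 47), (227, 60), (235, 66), (243, 71), (251, 73), (259, 75), (267, 80), (304, 88), (312, 61), (320, 28), (328, 12)]
```

```bash
python3 - <<'E'
import cv2,glob
from tilt import *
h=cv2.cvtColor(cv2.imread(sorted(glob.glob('pics/ang_*'))[-1]),cv2.COLOR_BGR2HSV)
for v in list(range(204,276,6))+list(range(300,345,3)):
    print(v,''.join(('P' if p[1]>60 else 'p') if (112<=p[0]<=150 and p[1]>35) else str(min(9,p[2]//26)) for p in h[v,240:400:3]))
for s in(.03,.035):
  for t in(0,10,20,30):
    a=np.radians(t);ax=np.array([-np.sin(a),0,-np.cos(a)]);e=np.array([np.cos(a),0,-np.sin(a)])
    c=np.array([0,0,.167])+(.088-s)*ax
    print(s,t,'cap front row',round(proj(c+.0115*e,0)[1]),'back',round(proj(c-.0115*e,0)[1]),'shoulder front',round(proj(np.array([0,0,.167])+(.072-s)*ax+.018*e,0)[1]),'foot front',round(proj(np.array([0,0,.167])-s*ax+.02*e,0)[1]))
E
```

```text
204 888888888888888888888888888888888888888888888888888888
210 7774777777747777777667666ppp46666677676766667677777766
216 77777677776777767766PPPPPPPPPPPPP444666667676667677776
222 666664444444666664PPPPPPPPPPPPPPPPP3444444444666666666
228 7777744444444444PPPPPPPPPPPPPPPPPPPPp44444444466664446
234 7777743343333313PPPPPPPPPPPPPPPPPPPPP31333344434444444
240 777743333333311PPPPPPPPPPPPPPPPPPPPPPP1133333343344444
246 166333334333111PPPPPPPPPPPPPPPPPPPPPPP1113333333334411
252 15333333333211PPPPPPPPPPPPPPPPPPPPPPPPP112333333333411
258 13333333333111PPPPPPPPPPPPPPPPPPPPPPPPP111444443333413
264 33333333331111PPPPPPPPPPPPPPPPPPPPPPPPP111144444444444
270 33333333321p1PPPPPPPPPPPPPPPPPPPPPPPPPPP10134433344344
300 1233333322323333333333p3333333333333333333333322233222
303 211333333113PPPpppppppppppppppppppppppPPp31p3333331144
306 201333332114PPPPPPPPPPPPPPPPPPPPPPPPPPPPP4013333331044
309 200333333113PPPPPPPPPPPPPPPPPPPPPPPPPPPPP4113333331044
312 000333333124PPPPPPPPPPP34444433PPPPPPPPPP3213333331014
315 0003333334443PPPPPPPP444444444443PPPPPPP34433333330111
318 00p2333336444PPPPPP444444444444443
[... 346 characters left out ...]
3233333333333333333233333232
339 333333233333333233332322332333333333323233322332333223
342 333333233332233322332333333332233333333333333332333332
0.03 0 cap front row 300 back 351 shoulder front 263 foot front 207
0.03 10 cap front row 326 back 364 shoulder front 284 foot front 201
0.03 20 cap front row 347 back 372 shoulder front 303 foot front 195
0.03 30 cap front row 362 back 375 shoulder front 319 foot front 192
0.035 0 cap front row 293 back 343 shoulder front 257 foot front 205
0.035 10 cap front row 316 back 355 shoulder front 275 foot front 197
0.035 20 cap front row 336 back 362 shoulder front 293 foot front 191
0.035 30 cap front row 350 back 365 shoulder front 308 foot front 186
```

```bash
python3 -m jog '[[20,[-0.01,0,-0.003],0],[20,[-0.02,0,-0.006],0],[30,[-0.02,0,-0.006],0],[46,[-0.02,0,-0.006],0],[46,[-0.02,0,-0.006],0]]' 5
python3 ang.py
python3 -m jog '[[47,[0,0,0],0],[47,[0,0,-0.1],0],[50,[0,0,-0.3],0],[50,[0,0,-0.6],0],[50,[0,0,-0.8],0]]' 5
python3 look.py w20 .1
python3 - <<'E'
import cv2
h=cv2.cvtColor(cv2.imread('pics/w20.png'),cv2.COLOR_BGR2HSV)
for v in range(120,276,5):
    print(v,''.join(('P' if p[1]>60 else 'p') if (112<=p[0]<=150 and p[1]>35) else str(min(9,p[2]//26)) for p in h[v,240:400:3]))
E
```

```text
clock: 34.45
tcp_pos: [0.5838, -0.382, 0.2548]
ee_rot: [-3.141, -0.061, 0.001]
force: [0.2, -0.6, 0.4]
width: 0.486
grip_force: 0.0
tcp [ 0.5838 -0.382   0.2548] F [ 0.2118 -0.5957  0.3951] w 45.194435668844925 rows 204 272 [(204, 10), (212, 43), (220, 57), (228, 66), (236, 73), (244, 81), (252, 88), (260, 55), (268, 40)]
clock: 35.0
tcp_pos: [0.5837, -0.3819, 0.3795]
ee_rot: [3.139, 0.061, 0.004]
force: [0.3, -0.9, 0.5]
width: 0.539
grip_force: 0.0
tcp [ 0.5837 -0.3819  0.3795] yaw 0.038765185265177964
[137   0  44  33 666] [(159.53793334960938, 18.64482879638672), (33.21819305419922, 32.47078323364258), 41.633541107177734]
[[ 0.7584 -0.2025]
 [ 0.7805 -0.224 ]
 [ 0.7524 -0.2542]
 [ 0.731  -0.2339]] [ 0.7587 -0.2275]
[516 139  46  36 948] [(538.6242065429688, 155.96310424804688), (46.97996139526367, 31.22342872619629), 10.007980346679688]
[[ 0.6288 -0.5706]
 [ 0.6594 -0.5736]
 [ 0.6595 -0.6423]
 [ 0.6258 -0.6393]] [ 0.6457 -0.604 ]
[ 293  174   49   52 1265] [(317.0, 199.5), (48.0, 51.0), -0.0]
[[ 0.5649 -0.3612]
 [ 0.6103 -0.3603]
 [ 0.6119 -0.4009]
 [ 0.5666 -0.4036]] [ 0.5931 -0.
[... 1414 characters left out ...]
44445666666666666P4588888887pp444444444444444444444
225 444456777766666666666p45555557p55333333444444433333344
230 666666544445666666666666555566665444444443444444444444
235 665333333321666666666666666666665444444441233333333444
240 643333333311666666666666666666665444434431133333333334
245 333333333111666666666666666666664444444431113333333333
250 333333332111666666666666666666665444344431111333333333
255 333333321111566666666666666666666444444431111233333333
260 333333311111666666666666666666665444444441111133334444
265 333333111116666666666666666666665444434333111114444444
270 333332111126666666666666666666665444444434111112444444
275 222222222222222222222222222222222222222222222222222222
```

```bash
python3 - <<'E'
from h import *
s=get_state();w=cv2.imread('pics/w20.png');h=cv2.cvtColor(w,cv2.COLOR_BGR2HSV)
m=cv2.inRange(h,(0,0,190),(179,40,255));m[:200]=0;m[226:]=0;m[:,:300]=0;m[:,335:]=0
q=np.argwhere(m)[:,::-1];print('cap px',q.min(0),q.max(0))
c=(q.min(0)+q.max(0))/2;print('cap',onz('wrist',c[0],c[1],.143,s),'foot front',onz('wrist',317,174,.055,s), 'if on rail',onz('wrist',317,174,.063,s))
# rails: bright rows left of the bottle at column 265
print([ (v,int(h[v,262,2])) for v in range(160,250,2)])
for v in (170,):print(onz('wrist',262,v,.063,s))
# neighbours
for n,p in(('left',None),('right',None)):pass
mr=cv2.inRange(h,(0,0,200),(179,40,255));n,l,st,cc=cv2.connectedComponentsWithStats(mr)
print([(st[i].tolist(),onz('wrist',*cc[i],.143,s)[:2].round(4).tolist()) for i in range(1,n) if 150<st[i][4]<1500 and abs(st[i][2]-st[i][3])<12])
E
```

```text
cap px [303 203] [331 225]
cap [ 0.5881 -0.3824  0.143 ] foot front [ 0.6049 -0.3821  0.055 ] if on rail [ 0.6061 -0.382   0.063 ]
[(160, 186), (162, 178), (164, 189), (166, 161), (168, 225), (170, 228), (172, 169), (174, 186), (176, 183), (178, 187), (180, 181), (182, 180), (184, 185), (186, 189), (188, 184), (190, 188), (192, 185), (194, 181), (196, 181), (198, 179), (200, 184), (202, 184), (204, 176), (206, 182), (208, 111), (210, 114), (212, 115), (214, 110), (216, 112), (218, 101), (220, 176), (222, 234), (224, 202), (226, 178), (228, 171), (230, 105), (232, 98), (234, 99), (236, 98), (238, 98), (240, 100), (242, 97), (244, 97), (246, 99), (248, 98)]
[ 0.6083 -0.3273  0.063 ]
[([71, 113, 47, 56, 730], [0.6422, -0.1928]), ([303, 203, 29, 22, 447], [0.5885, -0.3829]), ([173, 208, 23, 25, 453], [0.5785, -0.2764])]
```

```bash
python3 -m jog '[[20,[-0.13,-0.33,-0.05],0],[10,[-0.27,-0.66,-0.05],0],[0,[-0.4,-1,-0.05],0],[0,[-0.4,-1,-0.05],0],[0,[-0.4,-1,-0.05],0]]' 10
python3 -m jog '[[0,[-0.13,-0.33,0],0],[0,[-0.27,-0.66,0],0],[0,[-0.4,-1,0],0],[0,[-0.4,-1,0],0],[0,[-0.4,-1,0],0]]' 10
python3 - <<'E'
from h import *
s=get_state();w=vision.snapshot('wrist');d=vision.snapshot('side');cv2.imwrite('pics/w30.png',w);cv2.imwrite('pics/s30.png',d)
print(s['tcp_pos'],s['width'],s['clock'])
g=cv2.cvtColor(w,cv2.COLOR_BGR2HSV)
for v in range(110,280,6):print(v,''.join(str(min(9,p[2]//26)) for p in g[v,180:480:4]))
E
```

```text
clock: 35.55
tcp_pos: [0.5176, -0.2331, 0.3841]
ee_rot: [3.14, 0.063, 0.003]
force: [1.3, -0.4, 0.5]
width: 0.154
grip_force: 0.0
clock: 36.05
tcp_pos: [0.4525, -0.0865, 0.3834]
ee_rot: [3.14, 0.063, 0.002]
force: [0.5, -0.3, -0.2]
width: 0.006
grip_force: 0.0
[ 0.4525 -0.0865  0.3834] 0.006085474109451521 36.05
110 777877878777787777777766666657777774333333335555577777777787777777775554878
116 777777777777877778777766666557777775333333435544577777777778778777775577577
122 777877877778778777777566555667777765333333454455577777777777878777775477777
128 788777788877777877777565546577777755333333445455577787877878777777774577766
134 777877887777787877777554333377777745333333344467777777777778877777765576766
140 877788887787777777777563433333477755333333344477777777777777877787775677777
146 777777787777777777777573333577777655333333445477777777777777777777775666666
152 877778777777777777777573555677777633333333444577777777777777777777764677777
158 777777777777777777776555555777777555333333444777777777777777777777777666666
164 77777777777777877777555555557777745533333354577777777777777777
[... 833 characters left out ...]
777777775111111234466446777776444444444444444444444454445444
236 777777777777777777777767778833333311333333774444444447744444444444444444544
242 777777776344455556666666777633333311333333564444444346533322244444444444444
248 777777741111111111111111111111111311211111111111111111111111113444444444444
254 777777211111111111111111111111111311211111111111111111111111111244444444444
260 887771211111111111111111111111111311311111111111111111111111111114444444444
266 888611111111111111111111111111111311511111111111111111111111111111444444444
272 333222222212111111111111111111111311611111111111111111111111111111122323332
278 333222222211111111111111111111111411511111111111111111111111111111133333333
```

```bash
python3 - <<'E'
from h import *
s=get_state()
for p in((294,209),(272,212),(316,212),(294,188),(294,231)):print(p,onz('wrist',*p,.126,s)[:2])
w=cv2.imread('pics/w30.png');g=cv2.cvtColor(w,cv2.COLOR_BGR2GRAY)
for v in range(182,236,3):print(v,''.join(str(min(9,p//13)) for p in g[v,262:326:1]))
E
```

```text
(294, 209) [ 0.4547 -0.069 ]
(272, 212) [ 0.4515 -0.0513]
(316, 212) [ 0.4529 -0.0865]
(294, 188) [ 0.4717 -0.0686]
(294, 231) [ 0.4362 -0.0693]
182 9999999999999999999999999999999999999999999999997999999998666666
185 9999999999999987656679999999999999999999999999999999999998666666
188 9999999999986444443443343433333344444545699999979999996666666666
191 9999999999984444444434443334433333333333333333333333334566666666
194 8888999999964444434344434433334333334333333333333333333456666666
197 6666579999744443443444333333434333333334333343333333333566666666
200 6666799999644344434433444343333333334333333333333333333566666666
203 9999999998543443344343334433333333333343333333333333334566666666
206 9998887785444434343333333333333333333333333333333333334666656666
209 9999999998443434343333333333433333333333333333333333335566666666
212 9999999996334433343433433333333333333333333333333333345555555555
215 9999999984344334333333343333333333333333333222333223699999999999
218 9999999964343343333333333333333333333333332333222222899999999999
221 9999999953343433333333333333333333333333332332233223999999999999
224 9999999943343333333333333333333333333333323332232328999999999999
227 9999999953333333334333333333333333333333322222223229999999999999
230 9999999999954333333333333333333333333344567789989989999999998888
233 9999999999999999999999999776665477777777777789888988742454347777
```

```bash
python3 -m jog '[[0,[0.005,-0.06,0],0],[0,[0.005,-0.117,0.1],0],[0,[0.005,-0.117,0.25],0],[0,[0.005,-0.117,0.4],0],[0,[0.005,-0.117,0.43],0]]' 10
python3 -m jog '[[0,[0,0,0.02],0],[0,[0,0,0.04],0],[0,[0,0,0.06],0],[0,[0,0,0.08],0],[0,[0,0,0.08],0]]' 10
```

```text
clock: 36.65
tcp_pos: [0.4521, -0.0691, 0.3145]
ee_rot: [-3.14, -0.06, 0.007]
force: [-0.6, 0.2, -0.1]
width: 0.008
grip_force: 0.0
clock: 37.15
tcp_pos: [0.4524, -0.0693, 0.3061]
ee_rot: [3.141, 0.061, 0.001]
force: [-0.3, -0.6, 3.3]
width: 0.006
grip_force: 1.4
```

```bash
python3 -m jog '[[0,[0,0,0.02],0],[0,[0,0,0.045],0],[0,[0,0,0.07],0],[0,[0,0,0.095],0],[0,[0,0,0.115],0]]' 10
python3 -m jog '[[0,[0,0,0],0],[0,[0,0,0],0],[0,[0,0,0],0],[0,[0,0,0],0],[0,[0,0,0],0]]' 10
python3 - <<'E'
from h import *
s=get_state();print(s['tcp_pos'],s['force'])
d=vision.snapshot('side');cv2.imwrite('pics/s40.png',d)
T=vision.camera_model('side');f=200/np.tan(np.radians(T['fov_y']/2))
def pr(P):
    q=np.linalg.inv(T['T'])@np.append(P,1);return [round(float(x),1) for x in (T['cx']-f*q[0]/q[2],T['cy']+f*q[1]/q[2])]
h=cv2.cvtColor(d,cv2.COLOR_BGR2HSV)
# bottle: expected upright axis pixels
for y in (-.382,):
  print('foot',pr([.584,y,.055]),'captop',pr([.584,y,.143]))
m=cv2.inRange(h,(112,40,10),(150,255,110));n,l,st,c=cv2.connectedComponentsWithStats(m)
for i in range(1,n):
    if st[i][4]>150:
        q=np.argwhere(l==i)[:,::-1].astype(np.float32);r=cv2.minAreaRect(q)
        a=q[q[:,1]<q[:,1].mean()].mean(0);b=q[q[:,1]>=q[:,1].mean()].mean(0);print(st[i],'axis slope',(a-b)[0]/(a-b)[1])
for p in([.584,-.382],[.586,-.484]):
    a=np.array(pr([*p,.13]));b=np.array(pr([*p,.055]));print('expected slope',(a-b)[0]/(a-b)[1],a,b)
E
```

```text
clock: 37.65
tcp_pos: [0.4523, -0.0693, 0.2883]
ee_rot: [-3.141, -0.061, 0.001]
force: [-5.1, -0.2, 5.9]
width: 0.007
grip_force: 3.0
clock: 38.15
tcp_pos: [0.4523, -0.0693, 0.2887]
ee_rot: [-3.141, -0.061, 0.001]
force: [-4.9, -0.3, 5.6]
width: 0.005
grip_force: 2.7
[ 0.4523 -0.0693  0.2887] [-4.9414 -0.2988  5.5683]
foot [349.3, 275.9] captop [351.0, 247.4]
[341 251  19  32 361] axis slope 0.14295389
[347 291  22  34 534] axis slope -0.05029713
expected slope -0.05833333333333245 [350.7 251.9] [349.3 275.9]
expected slope -0.08713692946058177 [359.1 292.2] [357.  316.3]
```

```bash
python3 - <<'E'
import cv2
h=cv2.cvtColor(cv2.imread('pics/s40.png'),cv2.COLOR_BGR2HSV)
for v in range(238,290,2):
    print(v,''.join('P' if (112<=p[0]<=150 and p[1]>40 and p[2]<110) else str(min(9,p[2]//26)) for p in h[v,328:380]))
E
```

```text
238 7666324554544555555543576666666666665677777777777777
240 6775324544555555555544368766666666676777777777777777
242 6866424555555555555334357666666666667567777777777777
244 5443322234445544332267546876666666666667777777777777
246 4444443323333333325888888876666666666666777777777777
248 4444344444333344457888888888666666666666777777777777
250 4344444444444444346788888986567766666676777777777777
252 4344334444344433P45445676544467776666666667777777777
254 43454334344443PPP345555555443PP676666666677777777777
256 7447853343343PPPPP345555554PPPP467666666666777777777
258 6536853334675PPPPPPPPPPPPPPPPPPP67666666666777777777
260 6745777677674PPPPPPPPPPPPPPPPPPP67766666676677777777
262 67436876676742PPPPPPPPPPPPPPPPP367666676666677777777
264 66746876666743PPPPPPPPPPPPPPPPP466677666666667777777
266 66744787666754543PPPPPPPPPPPPPP566667666666756777777
268 667536866777545555553PPPPPPPPPP866666666666666777777
270 666745776676545555553PPPPPPPPPP776666666676666677777
272 666743787676445455553PPPPPPPPPP786666766676666677777
274 666653686676445455553PPPPPPPPPP577666667767666677777
276 666674577777335455542PPPPPPPPP2368666767767766656777
278 6666653686653PP34554PPPPPPPPPP7457766667766777767777
280 666667468644432PPPPPPPPPPPPP367436856676766676675677
282 666667444443444433PPPPPPP233467535776667676676666677
284 6766675344434434444444444433677753686666777677767677
286 6666667444443333334433333358888888777767677767777667
288 6667667437533433334433333688888888887666677777777766
```

```bash
python3 -m jog '[[0,[0,0,0.003],0],[0,[0,0,0.003],0],[0,[0,0,0.003],0],[0,[0,0,0.003],0],[0,[0,0,0.003],0]]' 10
python3 -c "
from workcell import ticket
print(ticket.job_done())"
```

```text
clock: 38.7
tcp_pos: [0.4523, -0.0693, 0.2883]
ee_rot: [-3.141, -0.061, 0.001]
force: [-4.8, 0.4, 6.4]
width: 0.004
grip_force: 2.8
the job is handed in; nothing more can be done
None
```

I handed the job in at 38.7 s: the bottle stands upright and released in the lane about mid-way between its neighbours, and the lever is held at about half travel (about 6 N), both by my own measurements since no verdict came back; on the way the bottle slipped off the shaker once, landed upside down behind it and was recovered, and one early push peaked at about 104 N on the wrist (limit 120 N).

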